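Prop up a stuck marble on its chill base

ROBOT

A 6-joint arm with a two-finger parallel gripper is mounted at the origin on the work surface. World frame = base frame: x ahead of the robot, y to its left, z up, the work surface at z = 0. Lengths are in mm, angles in rad, forces in N, time in s.
With the tool pointing down it reaches from about 350 to 975 mm from the base axis. Payload 7.1 kg.
Tool frame: the origin (TCP) lies between the finger pads; the fingertips stand 19 mm ahead of it and the grasp point (between the pads) is the TCP (ctrl.tcp_to_tips is the distance from the TCP to the fingertips, in mm); z points along the fingers, y is the line along which they close (so a half turn about z gives the same grasp; the last joint's range is limited). The gripper opens to 88 mm and grips with 3 to 60 N. Pads are 20 mm wide; open, the fingers measure 115 mm over their backs; the gripper's body (75 mm by 178 mm) begins 61 mm behind the grasp point.
Start: joints at [-1.153, 0.423, 1.63, -0, 1.089, -0.019], TCP at [264.416, -566.294, 212.075] pointing down, gripper open.
Joint ranges: [-3, 3], [-0.9, 2.11], [0.09, 2.58], [-1.31, 4.45], [0.11, 2.69], [-2.54, 2.54]. Speed limits (rad/s): [2.39, 2.39, 3.01, 3.14, 3.14, 3.14].

INTERFACE

Orientations are given as a rotation vector (axis times angle).
In Python, from workcell import status, optics, ctrl gives the robot as it stands. The module is installed in compiled form; this text tells all that it offers.
- The arm moves only by the shell command python3 -m inch 'ROWS'. ROWS is JSON, a list that holds one entry, the list of rows, each a list of 7 numbers: the shift along the tool's x, y, z in mm, then the turn, a rotation vector about the tool's x, y, z in rad, then the opening in per cent of the stroke, from 0 (shut) to 100 (fully open). A call has 1 to 20 rows; each row is the pose to reach, as a shift and turn from the pose commanded when the call began, along the tool's axes at that moment; what a row does not reach only later rows make up. A row lasts 1/10 s, in which the tool goes at most 50 mm and 8.59 degrees, less where a joint would pass 70% of its speed; a pose out of reach is approached as far as the arm can. A call with a gripper value outside its range is refused whole. The fingers move at their own pace and stop on an object; the grip force is fixed at half the most. Time passes only in rows, so rows that repeat a pose let the fingers close. It gives the time, the measured TCP pose, the force, the opening and the grip force at its end, in the units of the state.
- status.get_obs(): the state, without advancing time (a new reading comes with each control period).
- optics.get_image(name): name is "scene" or "top" or "wrist"; returns a dict with "frame" (480x640x3 uint8, red, green, blue), "fx", "fy", "cx", "cy" (pixels), "rvec" (rotation vector, rad) and "tvec" (3), from world to camera coordinates, as OpenCV has them; the wrist camera has in their place "hand_eye" (4x4, takes a point from camera to tool coordinates, whose origin is the TCP and whose axes are the flange's). Camera axes: x right, y down, z forward; pixel columns grow to the right and rows downward; lengths in mm; the calibration is good to about 2 mm. A picture is of the moment at which its call begins: read the wrist's pose just before it. There is no depth.
- ctrl.close_job(): hands the job in; it is judged then, once.
The state is a dict: "t": time; "qpos": joint angles; "qvel": joint speeds; "joint_torque": joint torques, N m; "ee_pos": TCP position; "orientation": TCP orientation; "ft_force": force on the tool from outside, world axes, zero at the start; "moment": the same for the moment, N m; "width": finger opening in mm; "grasp_force": force on a finger pad.
Only numpy, scipy, OpenCV 4.12 (cv2) and the standard library are available. Lean on these libraries where they do the work, as an engineer would, in place of code of your own. Each camera call takes 0.05 s, during which the arm holds its last target. There are 200 camera calls.

TASK

The marble slab is stuck down on its steel chill base and has to be propped open to dry. Take the pry bar, lay it over the hardwood block, slide its toe in under the marble's overhanging edge until it gently meets the steel front, and lever the edge up; leave the bar's weight holding it while you slip the thin beech shim well in under the marble beside the bar. Then let the marble down softly onto the shim, draw the bar out and lay it flat on the counter, keeping your hand off the marble and leaving everything else where it is.

Things in the scene. Friction and masses are not known exactly. Their poses are not given: they have to be found in the camera images.
- base: stainless chill base with a flat deck 330 mm wide (y), 127 mm above the counter, beginning 34 mm in from the marble's front edge; does not move. Origin under its middle on the counter, z up, -x its front, facing the robot's right. Its rigid thin steel front panel stands 21 to 31 mm in from the marble's edge (not measured, differs each time), 17 to 124 mm high; over 25 N dents it
- marble (a joint): white marble slab 258 x 340 x 20 mm, 4.3 kg give or take a tenth, flat on the deck, tilting about its far edge in the back rail. Value = tilt in rad, 0 = down, grows as the front edge rises. A rubber seal binds both ways (2.4 N m): about 34 N up at the front edge raises it, about 13 N keeps it up. With the shim under, it rests at 0.04 to 0.05
- lip (a point): middle of the marble's lower front edge, 127 mm above the counter when down, 260 mm from the tilting axis; x points inwards to the far edge, y along the edge; moves with the marble. It is 130 mm in front of the base's origin
- block: loose hardwood fulcrum block, 0.65 kg, 120 mm tall, foot 90 (x) x 74 mm (y), stepped in to a narrow round crown of 12 mm radius along its whole y. It stands ready before the overhang, x square to the edge, crown 30 to 38 mm outside the marble's edge and 7 mm lower than the marble's underside. Origin under its middle on the counter
- crown (a point): middle of the top line of the block's crown, 120 mm above the counter
- bar: pry bar, 356 mm, 0.8 kg, lying flat. Along x: black handle -166 to 0 mm, 28 wide, z 0 to 22; steel blade 30 wide from 0 to the toe at +190, underside at z 7, 8 thick, the last 60 mm 5 thick. Origin under the handle's front end; balances at x = -23. Let go over the block, toe right in, its weight keeps the raised marble up but cannot raise it: that takes 3 to 10 N more pressed on the handle
- bar_toe (a point): middle of the end of the bar's toe, 190 mm ahead of the bar's origin and 9.5 mm above its underside; x points out of the toe
- shim: thin flat beech strip 110 x 28 x 8 mm, the only strip this thin (the thicker stick is 22 mm), its last 12 mm at +x stepped down to a 5 mm thick nose; lies flat. Origin at the middle of its underside, x towards the nose
- shim_nose (a point): end of the shim's nose, 55 mm ahead of its origin
- mould_a: chocolate-filled mould 92 x 55 x 26 mm, to be left alone
- mould_b: another such mould, to be left alone
- rule: square steel caramel rule 240 x 16 x 16 mm, to be left alone
- stick: thick beech stick 120 x 30 x 22 mm, not the shim, to be left alone
- scraper: flat steel scraper, blade 100 x 120 mm with a wooden grip, to be left alone
- jar: glass jar with a lid, 60 mm across, 85 mm high, to be left alone
There are look-alikes about, which are no part of the job. Of the things that look like the block, the smallest one is meant.

How it is judged:
By the outcome, as a careful person would: the job done as asked, in the order asked, and still so for the second after the job is handed in, with the robot touching nothing.
It also fails if it takes over 72 s, if anything falls off the work surface, if the arm or the gripper's body presses on something with over 40 N, if the wrist force passes 120 N, or if a joint passes its speed limit or range.

## Working session

There is one attempt and no reset: what is moved stays moved. The work goes in short steps, Python scripts to look and compute and a shell command to move; the robot and the scene stay as the last step left them, time stands still between calls to the robot, and variables do not carry over. Pictures are saved under pics/ and viewed, at most 10 in all, crops included, and the job is handed in when it is done.

```bash
mkdir -p pics
cat > h.py <<'E'
import numpy as np, cv2
from workcell import status, optics, ctrl
from scipy.spatial.transform import Rotation as R
def cam(name):
    o=status.get_obs(); d=optics.get_image(name)
    K=np.array([[d['fx'],0,d['cx']],[0,d['fy'],d['cy']],[0,0,1.]])
    if name=='wrist':
        H=np.array(d['hand_eye']); Rt=R.from_rotvec(o['orientation']).as_matrix()
        Rc=Rt@H[:3,:3]; c=Rt@H[:3,3]+np.array(o['ee_pos'])
    else:
        Rw=cv2.Rodrigues(np.array(d['rvec'],float))[0]; Rc=Rw.T; c=-Rw.T@np.array(d['tvec']).ravel()
    return d['frame'],K,Rc,c
def ray(K,Rc,c,uv,z):
    uv=np.atleast_2d(uv).astype(float); r=(np.c_[uv,np.ones(len(uv))]@np.linalg.inv(K).T)@Rc.T
    return c+r*((z-c[2])/r[:,2])[:,None]
def proj(K,Rc,c,P):
    q=(np.atleast_2d(P)-c)@Rc@K.T; return q[:,:2]/q[:,2:]
def save(n,f): cv2.imwrite('pics/'+n,f[:,:,::-1])
def st():
    o=status.get_obs(); print({k:np.round(v,3).tolist() for k,v in o.items() if k in('t','qpos','ee_pos','orientation','ft_force','moment','width','grasp_force')})
E
python3 - <<'E'
from h import *
import pickle
D={}
for n in('top','scene','wrist'):
    D[n]=cam(n); save(n+'0.png',D[n][0]); print(n,D[n][3].round(),D[n][2].round(2).tolist(),D[n][1][0,0])
pickle.dump(D,open('d0.pkl','wb'))
st()
E
```

```text
top [ 266.   33. 1692.] [[0.01, -0.99, 0.17], [-1.0, -0.01, 0.0], [-0.0, -0.17, -0.99]] 623.5276944850698
scene [ 931.  750. 1424.] [[-0.89, 0.38, -0.25], [0.45, 0.76, -0.46], [0.01, -0.52, -0.85]] 623.6419126861199
wrist [ 327. -537.  385.] [[0.42, -0.88, -0.23], [-0.91, -0.41, -0.1], [-0.0, 0.25, -0.97]] 344.2144647747098
{'t': 0.15, 'qpos': [-1.153, 0.424, 1.63, -0.0, 1.089, -0.019], 'ee_pos': [264.241, -565.93, 211.482], 'orientation': [-3.066, -0.68, 0.0], 'ft_force': [-0.343, 1.089, 0.628], 'moment': [0.022, 0.079, 0.026], 'grasp_force': 0.0, 'width': 87.837}
```

View pics/top0.png

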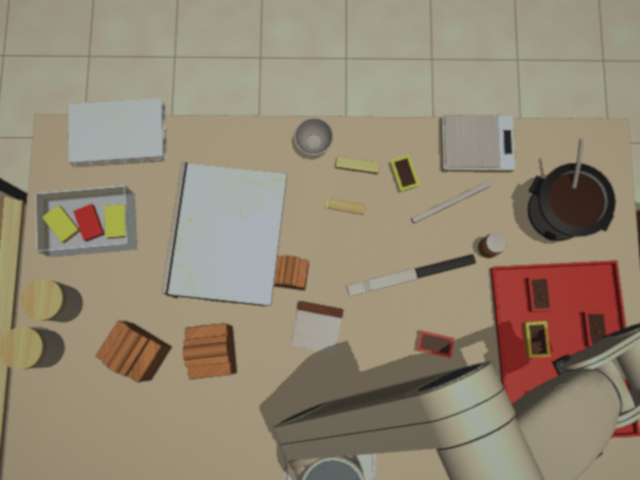

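View pics/scene0.png

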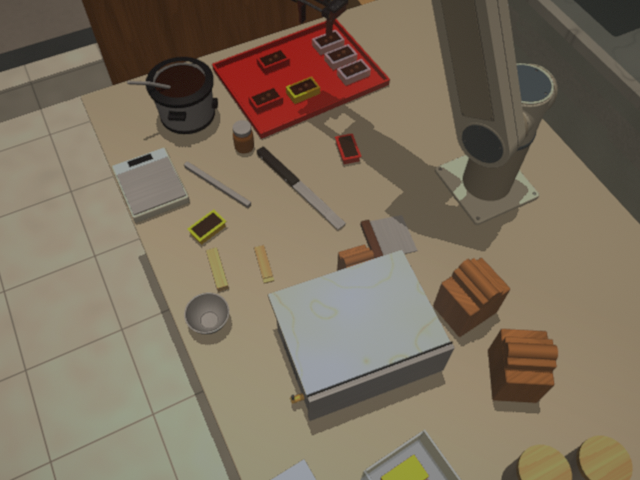

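Top view: the marble is at (225,235) with its front edge facing right, the block at (291,271), and the bar runs from its toe at (350,290) to the handle end at (473,260). The two beech strips are at (357,165) and (345,206), and the scraper is at (318,326). Next I'll measure them in both views.

Run:
```python
from h import *
import pickle
D=pickle.load(open('d0.pkl','rb'))
f,K,Rc,c=D['top']; g,K2,R2,c2=D['scene']
a=cv2.resize(f[140:340,260:500],None,fx=3.3,fy=3,interpolation=cv2.INTER_CUBIC)[:, :800]
b=cv2.resize(g[130:310,180:420],None,fx=3.3,fy=3.3,interpolation=cv2.INTER_CUBIC)[:, :800]
save('topc.png',a[:600]);save('scenec.png',b[:600])
# strips
for nm,(im,k,r,cc),boxes in(('top',D['top'],[(330,150,385,180),(320,190,375,220)]),('scene',D['scene'],[(200,240,235,295),(250,240,280,285)])):
    hsv=cv2.cvtColor(im,cv2.COLOR_RGB2HSV)
    for x0,y0,x1,y1 in boxes:
        sub=hsv[y0:y1,x0:x1]; m=((sub[...,1]>105)&(sub[...,2]>90)).astype(np.uint8)
        n,l,s,_=cv2.connectedComponentsWithStats(m); i=1+s[1:,4].argmax() if n>1 else 0
        cs=cv2.findContours((l==i).astype(np.uint8),0,1)[0][0]
        rc=cv2.boxPoints(cv2.minAreaRect(cs))+[x0,y0]
        for z in(8,22):
            P=ray(k,r,cc,rc,z); print(nm,s[i,4],z,P.mean(0).round(1)[:2],np.linalg.norm(np.diff(P[:3],axis=0),axis=1).round(1),P[:,:2].round().tolist())
```

```text
top 1650 8 [796.8 -70.9] [152.   84.4] [[838.0, 5.0], [840.0, -147.0], [755.0, -146.0], [754.0, 5.0]]
top 1650 22 [792.4 -70. ] [150.7  83.7] [[834.0, 5.0], [835.0, -145.0], [751.0, -145.0], [750.0, 5.0]]
top 71 8 [669.5 -40.5] [ 7.8 90.2] [[674.0, 4.0], [682.0, 3.0], [665.0, -85.0], [657.0, -84.0]]
top 71 22 [666.1 -39.9] [ 7.7 89.4] [[671.0, 5.0], [679.0, 3.0], [661.0, -84.0], [654.0, -83.0]]
scene 183 8 [800.1 -78.8] [ 26.3 121. ] [[809.0, -139.0], [782.0, -139.0], [792.0, -18.0], [817.0, -19.0]]
scene 183 22 [801.4 -70.6] [ 26.1 119.8] [[810.0, -131.0], [784.0, -130.0], [793.0, -10.0], [819.0, -12.0]]
scene 328 8 [680.4 -42.7] [ 26.7 100.9] [[685.0, -94.0], [658.0, -90.0], [677.0, 9.0], [702.0, 5.0]]
scene 328 22 [682.9 -34.9] [26.4 99.9] [[687.0, -86.0], [661.0, -82.0], [679.0, 16.0], [704.0, 12.0]]
```

View pics/topc.png

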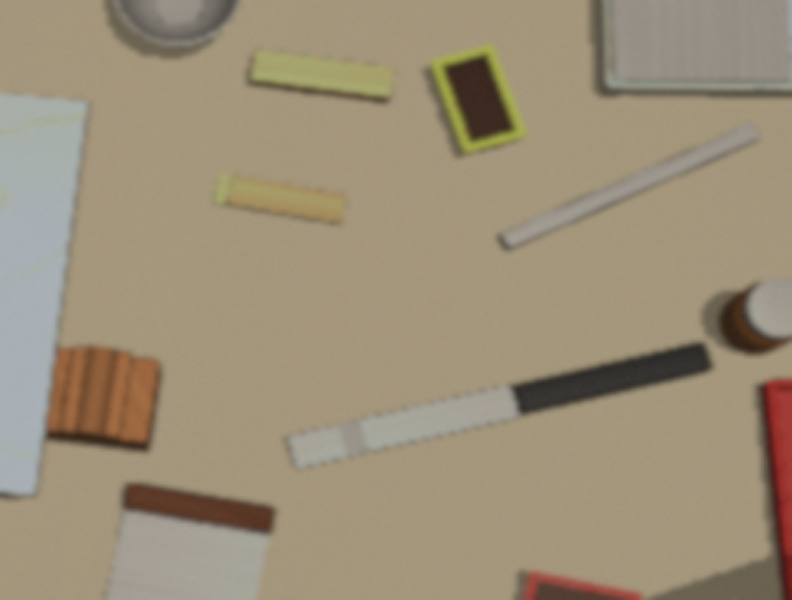

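View pics/scenec.png

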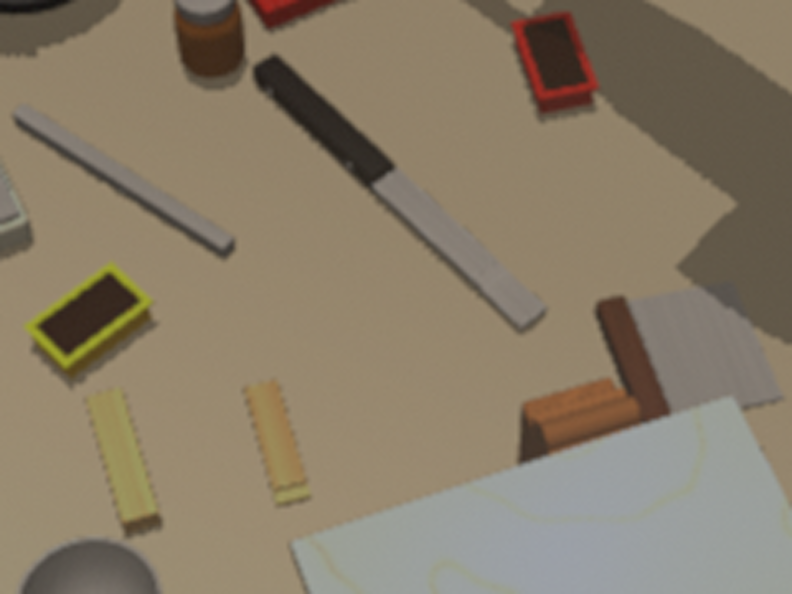

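The stepped-nose strip at crop (280,197), full (345,206), is the shim. Its nose points towards the marble. The other strip, at (357,165), is the thicker stick. Next come the positions.

Run:
```python
from h import *
import pickle
D=pickle.load(open('d0.pkl','rb'))
f,K,Rc,c=D['top']; g,K2,R2,c2=D['scene']
T=lambda u,v:(260+u/3.3-.35,140+v/3-.33)
S=lambda u,v:(180+u/3.3-.35,130+v/3.3-.35)
def both(n,t,s,z):
    a=ray(K,Rc,c,t,z)[0]; b=ray(K2,R2,c2,s,z)[0]; print(n,a[:2].round(1),b[:2].round(1))
def top(n,t,z): print(n,ray(K,Rc,c,T(*t),z)[0][:2].round(1))
both('edge far',T(88,101),S(292,543),147)
both('edge near',T(35,495),S(733,398),147)
both('toe',T(292,452),S(533,320),12)
both('junction',T(517,400),S(383,177),20)
both('hend',T(707,357),S(268,68),22)
both('shim nose',T(218,189),S(294,497),5)
both('shim tail',T(343,208),S(262,384),8)
both('stick l',T(252,69),S(142,520),22)
both('stick r',T(391,87),S(105,395),22)
top('crown far',(98,347),120);top('crown near',(83,439),120)
top('jar',(778,315),85)
```

```text
edge far [727.6 119. ] [729.5 118.9]
edge near [390.4 152.7] [394.2 153.7]
toe [442.  -46.4] [446.7 -47. ]
junction [ 489.9 -230.2] [ 496.1 -228.4]
hend [ 530.3 -386.5] [ 535.7 -380.2]
shim nose [686.6  16. ] [689.1  12.7]
shim tail [668.8 -89. ] [670.1 -91.6]
stick l [797.  -11.7] [804.5 -12. ]
stick r [ 780.8 -128.7] [ 788.5 -129.2]
crown far [518.9 108.9]
crown near [440.2 119.1]
jar [ 558.  -428.2]
```

```bash
cat >> h.py <<'E'
def Rt(yaw,pitch=0):
    "tool pointing down, tool x along yaw (deg); pitch>0 drops the tool-x end (deg)"
    x=np.array([np.cos(np.radians(yaw)),np.sin(np.radians(yaw)),0]);z=np.array([0,0,-1.]);y=np.cross(z,x)
    return R.from_rotvec(np.radians(pitch)*-y)*R.from_matrix(np.c_[x,y,z]) if 0 else R.from_rotvec(np.radians(pitch)*np.cross([0,0,1.],x))*R.from_matrix(np.c_[x,y,z])
def delta(p,yaw,pitch=0,frm=None):
    o=status.get_obs(); A=R.from_rotvec(o['orientation']); q=np.array(o['ee_pos'])
    if frm: q,A=np.array(frm[0]),Rt(*frm[1:])
    s=A.inv().apply(np.array(p)-q); r=(A.inv()*Rt(yaw,pitch)).as_rotvec()
    print('shift',s.round(1).tolist(),'turn',r.round(4).tolist())
E
python3 -c "
from h import *
delta([499,-254,190],104.4)"
```

```text
shift [344.7, -183.3, 21.7] turn [-0.001, -0.0008, -1.3854]
```

```bash
python3 -m inch '[[[345,-183,22,0,0,-1.385,100],[345,-183,22,0,0,-1.385,100],[345,-183,22,0,0,-1.385,100],[345,-183,22,0,0,-1.385,100],[345,-183,22,0,0,-1.385,100],[345,-183,22,0,0,-1.385,100],[345,-183,22,0,0,-1.385,100],[345,-183,22,0,0,-1.385,100],[345,-183,22,0,0,-1.385,100],[345,-183,22,0,0,-1.385,100],[345,-183,22,0,0,-1.385,100],[345,-183,22,0,0,-1.385,100]]]'
python3 - <<'E'
from h import *
import pickle
D={n:cam(n) for n in('wrist','top')}; st(); pickle.dump(D,open('d1.pkl','wb')); save('w1.png',D['wrist'][0])
E
```

```text
t: 1.35
ee_pos: [499.5, -254.5, 189.9]
orientation: [-1.927, -2.48, 0.0]
ft_force: [-0.8, -0.5, 0.0]
width: 88.2
grasp_force: 0.0
{'t': 1.45, 'qpos': [-0.493, 0.357, 1.792, 0.0, 0.993, -0.743], 'ee_pos': [499.377, -254.782, 190.017], 'orientation': [-1.928, -2.48, 0.0], 'ft_force': [1.133, -0.908, 0.085], 'moment': [-0.014, -0.101, 0.009], 'grasp_force': 0.0, 'width': 87.868}
```

View pics/w1.png

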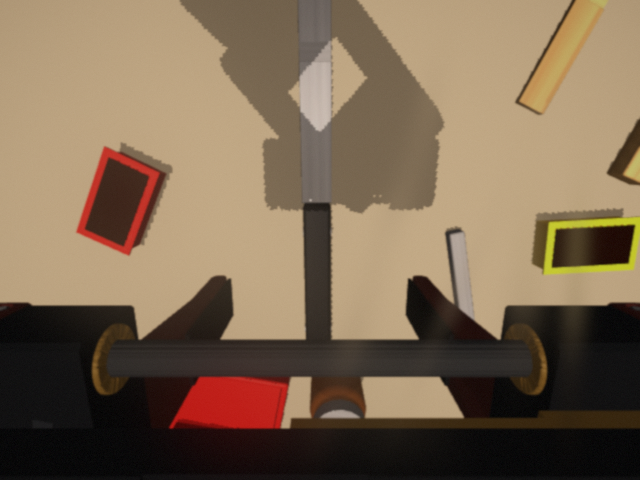

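The wrist view shows the bar running up the middle, with the blade/handle junction at (317,204) and the blade centre at (316,100). The shim's near end is at (533,105).

Run:
```python
from h import *
import pickle
D=pickle.load(open('d1.pkl','rb')); W=D['wrist']; f=W[0]
for v,z in((230,22),(260,22),(300,22)):
    b=np.where(f[v,290:350].max(1)<75)[0]+290; print(v,b.min(),b.max(),ray(*W[1:],[((b.min()+b.max())/2,v)],z)[0].round(1),ray(*W[1:],[(b.min()-.5,v),(b.max()+.5,v)],z)[:,:2].round(1).tolist())
j=ray(*W[1:],[(317,204)],20)[0];print('junction',j.round(1))
print('blade',ray(*W[1:],[(316,100)],15)[0].round(1))
```

```text
230 304 329 [ 499.  -256.8   22. ] [[486.2, -260.1], [511.7, -253.6]]
260 305 329 [ 507.2 -287.4   22. ] [[494.7, -290.6], [519.8, -284.2]]
300 306 329 [ 518.7 -330.4   22. ] [[506.3, -333.5], [531.1, -327.2]]
junction [ 493.  -231.4   20. ]
blade [ 468.1 -137.1   15. ]
```

```bash
python3 -m inch '[[[0,0,50,0,0,0,100],[0,0,100,0,0,0,100],[-0.5,0,145,0,0,0,100],[-0.5,0,160,0,0,0,100],[-0.5,0,169,0,0,0,100],[-0.5,0,169,0,0,0,60],[-0.5,0,169,0,0,0,0],[-0.5,0,169,0,0,0,0],[-0.5,0,169,0,0,0,0],[-0.5,0,169,0,0,0,0],[-0.5,0,169,0,0,0,0],[-0.5,0,169,0,0,0,0]]]'; python3 -c "
from h import *
st()"
```

```text
t: 2.65
ee_pos: [499.8, -255.0, 21.3]
orientation: [1.926, 2.482, 0.0]
ft_force: [-0.6, -0.2, 0.4]
width: 35.0
grasp_force: 0.0
{'t': 2.65, 'qpos': [-0.493, 0.615, 1.867, 0.0, 0.659, -0.744], 'ee_pos': [499.789, -255.032, 21.273], 'orientation': [1.926, 2.482, 0.0], 'ft_force': [-0.607, -0.201, 0.381], 'moment': [-0.042, -0.111, 0.026], 'grasp_force': 0.0, 'width': 35.018}
```

```bash
python3 -m inch '[[[0,0,0,0,0,0,0],[0,0,0,0,0,0,0],[0,0,0,0,0,0,0],[0,0,-30,0,0,0,0],[0,0,-80,0,0,0,0],[0,0,-130,0,0,0,0],[0,0,-155,0,0,0,0],[0,0,-155,0,0,0,0]]]'
python3 - <<'E'
from h import *
import pickle
D={n:cam(n) for n in('wrist','top')}; st(); pickle.dump(D,open('d2.pkl','wb')); save('w2.png',D['wrist'][0])
W=D['wrist'];f=W[0]; A=R.from_rotvec(status.get_obs()['orientation'])
E
```

```text
t: 3.45
ee_pos: [502.1, -256.2, 180.3]
orientation: [1.921, 2.476, 0.002]
ft_force: [1.2, -0.4, -0.8]
width: 0.4
grasp_force: 0.0
{'t': 3.55, 'qpos': [-0.493, 0.375, 1.802, 0.0, 0.964, -0.744], 'ee_pos': [499.657, -254.976, 176.201], 'orientation': [1.926, 2.481, 0.0], 'ft_force': [0.259, -0.657, 0.391], 'moment': [-0.046, -0.028, 0.03], 'grasp_force': 0.0, 'width': 0.477}
```

View pics/w2.png

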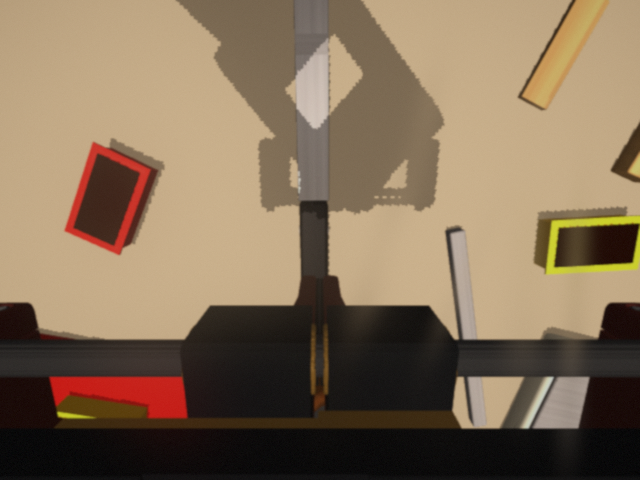

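The bar stayed down, with its junction at (314,202): I lifted before the grip had built up. I'll retry and wait for the grip force this time.

```bash
python3 - <<'E'
from h import *
import pickle
D=pickle.load(open('d2.pkl','rb')); W=D['wrist']; f=W[0]
for v,z in((215,22),(235,22),(260,22)):
    b=np.where(f[v,290:350].max(1)<75)[0]+290; print(v,b.min(),b.max(),ray(*W[1:],[((b.min()+b.max())/2,v)],z)[0].round(1))
print('junction',ray(*W[1:],[(314,202)],20)[0].round(1),ray(*W[1:],[(312,100)],15)[0].round(1))
delta([499.6,-255.6,19.5],104.6)
E
python3 -m inch '[[[0,0,0,0,0,0,70],[0,0,0,0,0,0,70],[0,0,0,0,0,0,70],[0,0,0,0,0,0,70],[0,0,0,0,0,0,70],[0,0,0,0,0,0,70],[0,0,0,0,0,0,70],[0,0,0,0,0,0,70],[0,0,0,0,0,0,70]]]'
```

```text
215 301 327 [ 496.3 -243.4   22. ]
235 301 327 [ 501.2 -262.7   22. ]
260 302 326 [ 507.5 -287.7   22. ]
junction [ 493.2 -231.4   20. ] [ 468.7 -141.9   15. ]
shift [-0.5, -0.3, 156.7] turn [0.0006, 0.0005, -0.0039]
t: 4.45
ee_pos: [499.7, -255.0, 176.1]
orientation: [1.926, 2.482, 0.0]
ft_force: [-0.1, 0.3, -0.1]
width: 61.4
grasp_force: 0.0
```

```bash
python3 -m inch '[[[0,0,50,0,0,0,70],[-0.5,0,100,0,0,0,70],[-0.5,0,140,0,0,0,60],[-0.5,0,156,0,0,0,50],[-0.5,0,156.5,0,0,0,0],[-0.5,0,156.5,0,0,0,0],[-0.5,0,156.5,0,0,0,0],[-0.5,0,156.5,0,0,0,0],[-0.5,0,156.5,0,0,0,0],[-0.5,0,156.5,0,0,0,0],[-0.5,0,156.5,0,0,0,0],[-0.5,0,156.5,0,0,0,0],[-0.5,0,156.5,0,0,0,0]]]'; python3 -c "
from h import *
st()"
```

```text
t: 5.75
ee_pos: [499.8, -255.5, 19.6]
orientation: [-1.926, -2.482, 0.0]
ft_force: [-0.2, 0.1, 0.2]
width: 0.5
grasp_force: 0.0
{'t': 5.75, 'qpos': [-0.494, 0.619, 1.866, -0.0, 0.657, -0.745], 'ee_pos': [499.845, -255.488, 19.556], 'orientation': [-1.926, -2.482, 0.0], 'ft_force': [-0.189, 0.056, 0.217], 'moment': [0.035, -0.098, -0.012], 'grasp_force': 0.0, 'width': 0.532}
```

Run:
```python
from h import *
import pickle
D={n:cam(n) for n in('wrist','scene')}; st(); pickle.dump(D,open('d3.pkl','wb'))
a=D['wrist'][0][:, :]; b=D['scene'][0]
b=cv2.resize(b[100:300,200:400],(400,400)); a=cv2.resize(a,(400,300)); a=np.vstack([a,np.zeros((100,400,3),np.uint8)])
save('w3.png',np.hstack([a,b]))
o=status.get_obs(); print(proj(*D['wrist'][1:],[o['ee_pos'],np.array(o['ee_pos'])-[0,0,19]]),proj(*D['scene'][1:],[o['ee_pos']]))
```

```text
{'t': 5.85, 'qpos': [-0.494, 0.619, 1.866, 0.0, 0.657, -0.745], 'ee_pos': [499.796, -255.448, 19.499], 'orientation': [-1.926, -2.482, 0.0], 'ft_force': [0.574, -0.067, -0.471], 'moment': [-0.029, -0.098, 0.003], 'grasp_force': 0.0, 'width': 0.766}
[[315.98753539 288.22082153]
 [316.27288434 276.55313855]] [[290.41284414 177.00744189]]
```

View pics/w3.png

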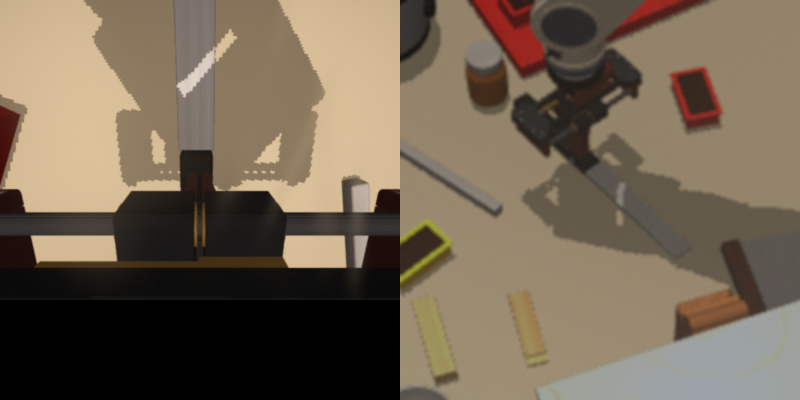

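Run:
```python
from h import *
import pickle
print(ctrl.tcp_to_tips)
D=pickle.load(open('d3.pkl','rb')); W=D['wrist'];f=W[0]
a=cv2.resize(f[200:320,260:380],(400,400),interpolation=cv2.INTER_CUBIC)
g=D['scene'][0]; b=cv2.resize(g[125:205,250:330],(400,400),interpolation=cv2.INTER_CUBIC)
E=lambda x:np.clip(x.astype(float)*1.6,0,255).astype(np.uint8)
save('w3c.png',E(np.hstack([a,b])))
print('junction',ray(*W[1:],[(315,240)],20)[0].round(1))
```

```text
19.0
junction [ 492.7 -229.6   20. ]
```

View pics/w3c.png

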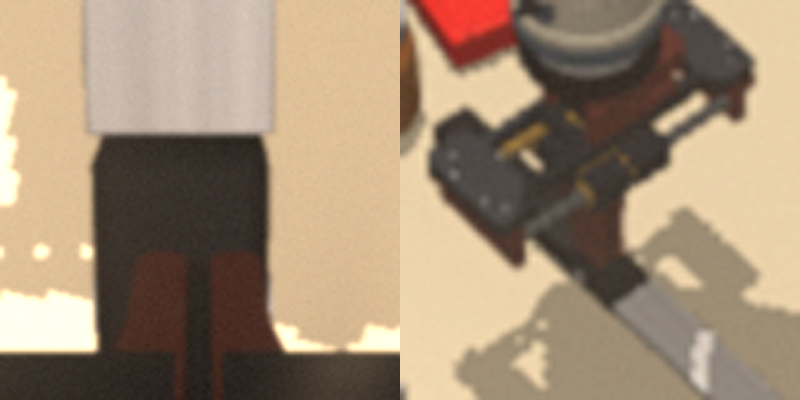

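Run:
```python
from h import *
import pickle
D=pickle.load(open('d3.pkl','rb')); W=D['wrist']; o=status.get_obs(); A=R.from_rotvec(o['orientation']);p=np.array(o['ee_pos'])
for x in(6,10):
  for z in(19,10,0,-2.5,-10): print(x,z,proj(*W[1:],[p+A.apply([x,0,z]),p+A.apply([x,10,z])]).round(1).tolist())
```

```text
6 19 [[316.3, 266.9], [333.3, 266.9]]
6 10 [[316.1, 271.7], [333.9, 271.7]]
6 0 [[316.0, 277.7], [334.7, 277.7]]
6 -2.5 [[315.9, 279.3], [334.9, 279.3]]
6 -10 [[315.8, 284.3], [335.6, 284.3]]
10 19 [[316.2, 260.3], [333.3, 260.4]]
10 10 [[316.1, 264.9], [334.0, 264.9]]
10 0 [[316.0, 270.5], [334.8, 270.6]]
10 -2.5 [[315.9, 272.0], [335.0, 272.0]]
10 -10 [[315.8, 276.8], [335.6, 276.8]]
```

```bash
python3 -m inch '[[[0,0,0,0,0,0,50],[0,0,0,0,0,0,50],[0,0,0,0,0,0,50],[0,0,0,0,0,0,50],[0,0,0,0,0,0,50],[0,0,0,0,0,0,50]]]'; python3 -m inch '[[[-30,0,0,0,0,0,50],[-55,0,0,0,0,0,50],[-55,0,0,0,0,0,20],[-55,0,0,0,0,0,20],[-55,0,0,0,0,0,20],[-55,0,0,0,0,0,20]]]'; python3 -m inch '[[[0,0,0,0,0,0,20],[0,0,0,0,0,0,20],[0,0,0,0,0,0,20]]]'
```

```text
t: 6.45
ee_pos: [499.9, -255.5, 19.5]
orientation: [-1.926, -2.482, -0.0]
ft_force: [1.4, 0.8, 0.1]
width: 42.9
grasp_force: 0.0
t: 7.05
ee_pos: [513.0, -307.7, 19.4]
orientation: [-1.924, -2.482, 0.0]
ft_force: [-0.2, -0.0, -0.8]
width: 18.4
grasp_force: 0.0
t: 7.35
ee_pos: [513.6, -308.5, 19.6]
orientation: [1.925, 2.482, 0.0]
ft_force: [-0.2, 0.0, -0.7]
width: 17.6
grasp_force: 0.0
```

The tips seem to sit about 28 mm higher than stated: open, they are 175 px apart, which puts them about 173 mm from the camera. The fingers must be closing above the handle. I'll open, go down carefully while watching the force, and close again.

```bash
python3 -m inch '[[[30,0,0,0,0,0,50],[55,0,0,0,0,0,50],[55,0,0,0,0,0,50],[55,0,0,0,0,0,50],[55,0,5,0,0,0,50],[55,0,10,0,0,0,50],[55,0,14,0,0,0,50],[55,0,14,0,0,0,50]]]'; python3 -m inch '[[[0,0,0,0,0,0,20],[0,0,0,0,0,0,20],[0,0,0,0,0,0,20],[0,0,0,0,0,0,20]]]'
```

```text
t: 8.15
ee_pos: [499.4, -255.7, 4.7]
orientation: [-1.926, -2.48, 0.0]
ft_force: [-0.9, -0.1, -0.2]
width: 43.8
grasp_force: 0.0
t: 8.55
ee_pos: [499.1, -255.4, 5.5]
orientation: [-1.925, -2.481, 0.001]
ft_force: [-2.9, -0.2, -0.7]
width: 27.3
grasp_force: 30.0
```

```bash
python3 -m inch '[[[0,0,0,0,0,0,45],[0,0,0,0,0,0,45],[0,0,4,0,0,0,45],[0,0,8,0,0,0,45],[0,0,10,0,0,0,45]]]';  python3 -m inch '[[[0,0,0,0,0,0,0],[0,0,0,0,0,0,0],[0,0,0,0,0,0,0],[0,0,0,0,0,0,0]]]'
```

```text
t: 9.05
ee_pos: [499.8, -255.4, -4.9]
orientation: [-1.926, -2.482, -0.0]
ft_force: [0.1, 0.3, 0.3]
width: 39.7
grasp_force: 0.0
t: 9.45
ee_pos: [499.6, -255.4, -4.7]
orientation: [-1.926, -2.482, 0.0]
ft_force: [-0.7, -0.5, -3.8]
width: 28.1
grasp_force: 30.0
```

```bash
cat >> h.py <<'E'
C=np.array([481,114.5]); YAW=84.2; LX=215; ZB=-11.7
U=np.array([np.cos(np.radians(YAW)),np.sin(np.radians(YAW)),0])
def bar(s,h,pitch,lat=0):
    "TCP for toe-bottom s beyond crown, toe-bottom height h"
    toe=np.r_[C,0]+U*s+np.array([0,0,h])+lat*np.array([-U[1],U[0],0])
    return toe-Rt(YAW,pitch).apply([LX,0,ZB])
def baruse(s,h,pitch,lat=0,show=1): p=bar(s,h,pitch,lat); print('tcp',p.round(1)); delta(p,YAW,pitch)
E
python3 -c "
from h import *
baruse(-15,150,4)"
```

```text
tcp [ 457.7 -114.6  153.3]
shift [146.8, -5.6, -157.9] turn [0.0119, -0.0694, 0.3521]
```

```bash
python3 -m inch '[[[0,0,-40,0,0,0,0],[0,0,-90,0,0,0,0],[0,0,-130,0,0,0,0],[35,-1,-158,0.01,-0.06,0.1,0],[70,-2,-158,0.012,-0.069,0.2,0],[110,-4,-158,0.012,-0.069,0.3,0],[147,-6,-158,0.012,-0.069,0.352,0],[147,-6,-158,0.012,-0.069,0.352,0],[147,-6,-158,0.012,-0.069,0.352,0]]]'
python3 - <<'E'
from h import *
import pickle
D={n:cam(n) for n in('wrist','scene','top')}; st(); pickle.dump(D,open('d4.pkl','wb'))
a=cv2.resize(D['wrist'][0][0:225],(800,281),interpolation=cv2.INTER_CUBIC)
t=D['top'][0]; b=cv2.resize(t[225:325,255:355],(300,300),interpolation=cv2.INTER_CUBIC)
g=D['scene'][0]; d=cv2.resize(g[200:300,280:440],(480,300),interpolation=cv2.INTER_CUBIC)
im=np.vstack([a,np.hstack([b,d,np.zeros((300,20,3),np.uint8)])]); save('p4.png',im); print(im.shape)
E
```

```text
t: 10.35
ee_pos: [456.7, -113.6, 153.2]
orientation: [2.294, 2.077, -0.081]
ft_force: [0.7, -0.5, -8.1]
width: 27.6
grasp_force: 30.0
{'t': 10.5, 'qpos': [-0.225, 0.284, 2.013, -0.093, 0.838, -0.061], 'ee_pos': [457.761, -115.182, 153.425], 'orientation': [2.296, 2.074, -0.08], 'ft_force': [0.707, -0.445, -8.125], 'moment': [0.076, -0.092, 0.023], 'grasp_force': 29.992, 'width': 27.866}
(581, 800, 3)
```

View pics/p4.png

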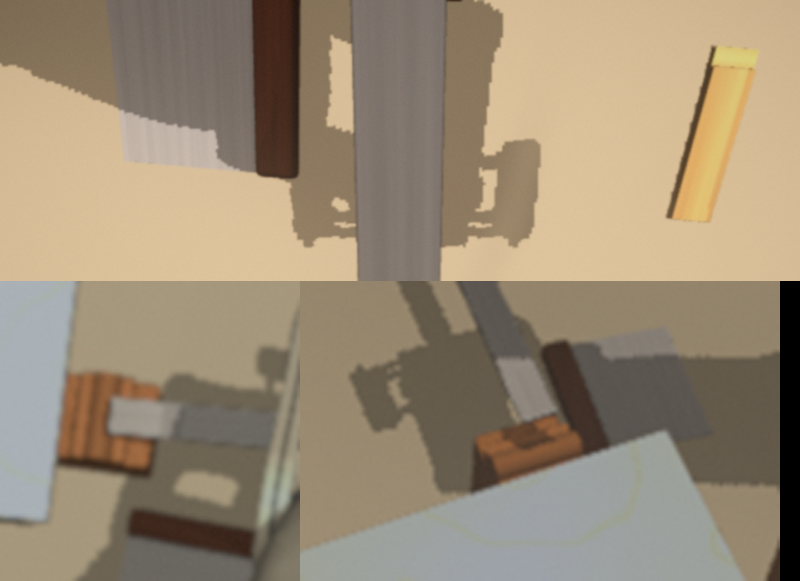

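Combined view: in the top panel the bar's toe is at (108,415), centred across the block (rows 372–462) and just short of the crown. The scene panel agrees. I'll check it in numbers.

Run:
```python
from h import *
import pickle
D=pickle.load(open('d4.pkl','rb')); T=D['top'];S=D['scene'];f=T[0]
o=status.get_obs(); A=R.from_rotvec(o['orientation']); p=np.array(o['ee_pos'])
toe=p+A.apply([LX,0,ZB-5]); print('toe top FK',toe.round(1))
print('toe top img',ray(*T[1:],[(255+108/3-.3,225+134/3-.3)],toe[2])[0].round(1), 'scene',ray(*S[1:],[(280+(540-300)/3-.3,200+(420-281)/3-.3)],toe[2])[0].round(1))
print('bar dir',A.apply([1,0,0]).round(3))
# marble edge at rows, subpixel gradient in top
hsv=f.astype(int); 
pts=[]
for v in list(range(185,245,5))+[300]:
    r=f[v,262:300].astype(float); m=(r[:,2]-r[:,0]); k=np.where((m[:-1]>0)&(m[1:]<=0))[0]
    if len(k): k=k[-1]; pts.append((262+k+m[k]/(m[k]-m[k+1]),v))
P=ray(*T[1:],pts,147); l=np.polyfit(P[:,0],P[:,1],1); res=P[:,1]-np.polyval(l,P[:,0]); print('edge slope deg',np.degrees(np.arctan(l[0])),'y@481',np.polyval(l,481),res.round(1))
# same at scene: blue-red sign along columns for lip top edge
S_=S[0]; pts=[]
for u in list(range(285,330,6))+[398,401]:
    c=S_[225:310,u].astype(float); m=c[:,2]-c[:,0]; k=np.where((m[:-1]<=0)&(m[1:]>0))[0]
    if len(k): k=k[0]; pts.append((u,225+k-m[k]/(m[k+1]-m[k])))
P=ray(*S[1:],pts,147); l=np.polyfit(P[:,0],P[:,1],1); res=P[:,1]-np.polyval(l,P[:,0]); print('edge slope',np.degrees(np.arctan(l[0])),np.polyval(l,481),res.round(1))
# crown: brightness profile along rows in top near block
for v in (262,264,276,278,280): print(v,f[v,274:312,0].tolist())
```

```text
toe top FK [479.6  99.3 155.1]
toe top img [478.  103.2 155.1] scene [481.9 102.5 155.1]
bar dir [ 0.101  0.992 -0.07 ]
edge slope deg -5.296911455785174 y@481 144.9092622459766 [ 1.5 -0.2  1.  -0.2 -0.3 -0.2 -0.9  0.1 -0.5 -0.6 -0.2 -0.8  1.1]
edge slope -10.55285726247454 178.04567182981233 [ 41.2  13.9 -12.7 -21.9 -18.5 -24.5   9.   13.5]
262 [163, 151, 144, 148, 153, 146, 133, 134, 149, 156, 149, 130, 117, 122, 132, 141, 145, 142, 134, 125, 125, 141, 157, 159, 153, 144, 144, 150, 154, 155, 156, 155, 151, 140, 125, 115, 110, 109]
264 [161, 144, 141, 151, 156, 148, 134, 138, 152, 156, 145, 128, 117, 125, 136, 141, 137, 133, 139, 147, 151, 152, 153, 151, 147, 145, 145, 148, 151, 155, 157, 155, 148, 130, 112, 109, 113, 112]
276 [148, 146, 151, 146, 133, 134, 148, 159, 155, 135, 119, 122, 134, 143, 141, 129, 111, 104, 112, 123, 124, 119, 114, 110, 113, 120, 125, 130, 135, 139, 140, 138, 136, 136, 135, 135, 133, 123]
278 [142, 147, 151, 147, 134, 138, 150, 158, 152, 132, 119, 126, 137, 143, 145, 138, 127, 120, 127, 144, 154, 149, 134, 123, 123, 127, 129, 127, 122, 115, 104, 89, 81, 91, 105, 110, 112, 110]
280 [138, 147, 149, 142, 133, 139, 153, 157, 143, 124, 120, 128, 139, 145, 144, 136, 126, 121, 135, 153, 162, 156, 140, 140, 151, 157, 159, 159, 156, 148, 133, 107, 89, 96, 106, 109, 108, 109]
```

```bash
python3 -c "
from h import *
baruse(0,124,9); print(bar(20,124-20*np.tan(np.radians(9)),9))
delta(bar(20,123-20*np.tan(np.radians(9)),9),YAW,9,frm=(bar(0,124,9),YAW,9))"
```

```text
tcp [459.4 -98.6 146.1]
shift [17.1, -0.1, 6.2] turn [0.0003, -0.0873, -0.0003]
[461.37655711 -78.68919574 142.90976759]
shift [20.4, 0.0, 1.0] turn [0.0, 0.0, 0.0]
```

```bash
python3 -m inch '[[[9,0,3,0,-0.04,0,0],[17,0,6,0,-0.087,0,0],[17,0,6,0,-0.087,0,0],[17,0,6,0,-0.087,0,0]]]'; python3 -m inch '[[[8,0,0.5,0,0,0,0],[16,0,1,0,0,0,0],[24,0,1.5,0,0,0,0],[28,0,2,0,0,0,0],[32,0,2,0,0,0,0],[36,0,2,0,0,0,0],[36,0,2,0,0,0,0]]]'
python3 -c "
from h import *
st(); o=status.get_obs(); A=R.from_rotvec(o['orientation']); p=np.array(o['ee_pos']); t=p+A.apply([LX,0,ZB]); x=A.apply([1,0,0]); s=(t[:2]-C)@U[:2]; print('toe',t.round(1),'s',s.round(1),'under crown',(t[2]-x[2]*s).round(1))"
```

```text
t: 10.9
ee_pos: [459.4, -98.4, 146.2]
orientation: [2.249, 2.033, -0.176]
ft_force: [0.5, -0.1, -7.2]
width: 27.7
grasp_force: 30.0
t: 11.6
ee_pos: [462.8, -62.6, 138.8]
orientation: [2.249, 2.033, -0.176]
ft_force: [-0.4, 0.4, -7.6]
width: 27.9
grasp_force: 30.0
{'t': 11.6, 'qpos': [-0.053, 0.313, 2.027, -0.215, 0.82, 0.196], 'ee_pos': [462.822, -62.603, 138.76], 'orientation': [2.249, 2.033, -0.176], 'ft_force': [-0.434, 0.407, -7.607], 'moment': [0.239, -0.087, 0.027], 'grasp_force': 29.993, 'width': 27.854}
toe [484.3 150.5 116.8] s 36.2 under crown 122.4
```

```bash
python3 -m inch '[[[5,0,0,0,0,0,0],[9,0,0,0,0,0,0],[9,0,0,0,0,0,0]]]'; python3 -m inch '[[[1,0,0,0,0,0,0],[2,0,0,0,0,0,0],[2,0,0,0,0,0,0]]]'; python3 -m inch '[[[1,0,0,0,0,0,0],[2,0,0,0,0,0,0],[2,0,0,0,0,0,0]]]'
```

```text
t: 11.9
ee_pos: [463.7, -53.8, 137.3]
orientation: [2.249, 2.033, -0.176]
ft_force: [-1.0, 0.4, -7.6]
width: 27.8
grasp_force: 30.0
t: 12.2
ee_pos: [463.9, -52.2, 137.1]
orientation: [2.249, 2.032, -0.176]
ft_force: [0.3, -0.4, -8.5]
width: 28.0
grasp_force: 30.0
t: 12.5
ee_pos: [464.1, -50.2, 136.8]
orientation: [2.249, 2.032, -0.176]
ft_force: [-0.0, 0.2, -7.6]
width: 27.8
grasp_force: 30.0
```

```bash
for i in 1; do python3 -m inch '[[[1,0,0,0,0,0,0],[2,0,0,0,0,0,0],[2,0,0,0,0,0,0]]]' | grep -E "ee_pos|ft"; done; python3 -m inch '[[[0.5,0,0,0,0,0,0],[1,0,0,0,0,0,0],[1,0,0,0,0,0,0]]]' | grep -E "ee_pos|ft"; python3 -m inch '[[[0.5,0,0,0,0,0,0],[1,0,0,0,0,0,0],[1,0,0,0,0,0,0]]]' | grep -E "ee_pos|ft"
```

```text
ee_pos: [464.3, -48.2, 136.5]
ft_force: [-0.2, -0.2, -7.7]
ee_pos: [464.4, -47.3, 136.3]
ft_force: [0.2, -0.0, -8.5]
ee_pos: [464.5, -46.3, 136.1]
ft_force: [-0.8, 0.1, -8.5]
```

```bash
python3 -m inch '[[[0.5,0,0,0,0,0,0],[1,0,0,0,0,0,0],[1,0,0,0,0,0,0]]]' | grep -E "ee_pos|ft"; python3 -m inch '[[[0.5,0,0,0,0,0,0],[1,0,0,0,0,0,0],[1,0,0,0,0,0,0]]]' | grep -E "ee_pos|ft";  python3 -m inch '[[[0.5,0,0,0,0,0,0],[1,0,0,0,0,0,0],[1,0,0,0,0,0,0]]]' | grep -E "ee_pos|ft"
```

```text
ee_pos: [464.6, -45.3, 136.0]
ft_force: [-0.4, -0.3, -8.7]
ee_pos: [464.6, -44.9, 136.0]
ft_force: [-0.5, -4.8, -6.1]
ee_pos: [464.6, -44.8, 136.0]
ft_force: [-0.7, -10.4, -5.5]
```

```bash
python3 -c "
from h import *
st()"
```

```text
{'t': 14.3, 'qpos': [-0.013, 0.321, 2.025, -0.217, 0.822, 0.238], 'ee_pos': [464.616, -44.829, 135.989], 'orientation': [2.247, 2.032, -0.179], 'ft_force': [-0.685, -10.411, -5.54], 'moment': [-1.538, 0.017, -0.037], 'grasp_force': 29.993, 'width': 27.677}
```

Contact with the steel came at about 10 N. I'll ease off slightly and set the bar down on the crown.

```bash
python3 -m inch '[[[-1,0,0,0,0,0,0],[-1.5,0,1,0,0,0,0],[-1.5,0,1,0,0,0,0]]]' | grep -E "ee_pos|ft"; python3 -m inch '[[[0,0,0.7,0,0,0,0],[0,0,1,0,0,0,0]]]' | grep -E "ee_pos|ft";  python3 -m inch '[[[0,0,0.7,0,0,0,0],[0,0,1,0,0,0,0]]]' | grep -E "ee_pos|ft"; python3 -m inch '[[[0,0,0.7,0,0,0,0],[0,0,1,0,0,0,0]]]' | grep -E "ee_pos|ft"
```

```text
ee_pos: [464.5, -45.0, 134.8]
ft_force: [0.2, -1.6, -7.9]
ee_pos: [464.6, -45.1, 133.9]
ft_force: [-0.1, -1.2, -6.8]
ee_pos: [464.6, -45.1, 132.9]
ft_force: [-0.1, -0.8, -7.9]
ee_pos: [464.6, -45.3, 131.9]
ft_force: [-0.6, 0.5, -6.8]
```

```bash
python3 -m inch '[[[0,0,0.7,0,0,0,0],[0,0,1,0,0,0,0],[0,0,1,0,0,0,0]]]' | grep -E "ee_pos|ft";  python3 -m inch '[[[0,0,0.7,0,0,0,0],[0,0,1,0,0,0,0],[0,0,1,0,0,0,0]]]' | grep -E "ee_pos|ft"
python3 - <<'E'
from h import *
st(); o=status.get_obs(); A=R.from_rotvec(o['orientation']); p=np.array(o['ee_pos']); t=p+A.apply([LX,0,ZB]); x=A.apply([1,0,0]); s=(t[:2]-C)@U[:2]; print('toe',t.round(1),'s',s.round(1),'under crown',(t[2]-x[2]*s).round(1),'pitch',np.degrees(np.arcsin(-x[2])))
E
```

```text
ee_pos: [464.6, -45.6, 131.0]
ft_force: [-0.4, 1.2, -6.3]
ee_pos: [464.5, -45.8, 130.0]
ft_force: [-0.2, 0.5, -4.8]
{'t': 15.8, 'qpos': [-0.017, 0.33, 2.029, -0.217, 0.807, 0.237], 'ee_pos': [464.525, -45.804, 129.98], 'orientation': [2.249, 2.032, -0.176], 'ft_force': [-0.153, 0.522, -4.843], 'moment': [0.633, -0.053, 0.076], 'grasp_force': 29.998, 'width': 27.801}
toe [486.2 167.3 108. ] s 53.0 under crown 116.3 pitch 8.972378600821406
```

```bash
sed -i 's/ZB=-11.7/ZB=-14.4/' h.py
cat >> h.py <<'E'
def lever(phi,s=53,press=1.0):
    f=np.radians(phi); c,sn=np.cos(f),np.sin(f)
    L=(s+12*sn)/c; h=108-press+12*c+L*sn
    return bar(s,h,-phi),h,L
E
python3 - <<'E'
from h import *
o=status.get_obs()
for phi in(-9,-4,0,4,8,12,15,18):
    p,h,L=lever(phi); zt=h+5*np.cos(np.radians(phi)); print(phi,p.round(1),'L',round(L,1),'ztop',round(zt,1),'tilt',round((zt-127)/(260-22),4)); delta(p,YAW,-phi)
E
```

```text
-9 [464.7 -46.3 130.2] L 51.8 ztop 115.7 tilt -0.0475
shift [-0.5, 0.2, -0.1] turn [0.0003, -0.0005, -0.0]
-4 [464.6 -47.1 116. ] L 52.3 ztop 120.3 tilt -0.0281
shift [0.9, 0.2, 14.1] turn [0.0003, 0.0868, -0.0]
0 [464.6 -46.7 104.6] L 53.0 ztop 124.0 tilt -0.0126
shift [3.1, 0.2, 25.2] turn [0.0003, 0.1566, 0.0]
4 [464.8 -45.2  93.4] L 54.0 ztop 127.7 tilt 0.003
shift [6.4, 0.2, 36.1] turn [0.0003, 0.2264, 0.0]
8 [465.  -42.6  82.4] L 55.2 ztop 131.5 tilt 0.019
shift [10.6, 0.2, 46.5] turn [0.0003, 0.2962, 0.0]
12 [465.4 -39.   71.7] L 56.7 ztop 135.4 tilt 0.0354
shift [15.8, 0.2, 56.5] turn [0.0003, 0.366, 0.0]
15 [465.7 -35.7  64.1] L 58.1 ztop 138.5 tilt 0.0481
shift [20.4, 0.2, 63.5] turn [0.0003, 0.4184, 0.0]
18 [466.1 -31.8  56.7] L 59.6 ztop 141.6 tilt 0.0613
shift [25.4, 0.2, 70.2] turn [0.0003, 0.4708, 0.0]
```

```bash
python3 -m inch '[[[0.2,0,7,0,0.043,0,0],[0.9,0,14,0,0.087,0,0],[2,0,19.5,0,0.122,0,0],[3,0,25,0,0.157,0,0],[3,0,25,0,0.157,0,0]]]'; python3 -c "
from h import *
print(status.get_obs()['moment'])
for phi in (4,8,12,15,18,20): print(phi,lever(phi)[0].round(1));delta(lever(phi)[0],YAW,-phi)"
```

```text
t: 16.3
ee_pos: [464.0, -47.4, 104.4]
orientation: [-2.332, -2.104, 0.0]
ft_force: [0.6, 0.7, -5.9]
width: 27.6
grasp_force: 30.0
[ 0.3810714  -0.06104378  0.0431288 ]
4 [464.8 -45.2  93.4]
shift [2.3, 0.5, 11.0] turn [-0.0007, 0.0692, -0.0014]
8 [465.  -42.6  82.4]
shift [4.9, 0.5, 22.0] turn [-0.0006, 0.1391, -0.0014]
12 [465.4 -39.   71.7]
shift [8.5, 0.5, 32.7] turn [-0.0006, 0.2089, -0.0014]
15 [465.7 -35.7  64.1]
shift [11.8, 0.5, 40.3] turn [-0.0005, 0.2612, -0.0014]
18 [466.1 -31.8  56.7]
shift [15.7, 0.5, 47.7] turn [-0.0005, 0.3136, -0.0014]
20 [466.4 -28.9  52. ]
shift [18.7, 0.5, 52.4] turn [-0.0005, 0.3485, -0.0015]
```

```bash
python3 -m inch '[[[1,0,5.5,0,0.035,0,0],[2,0,11,0,0.07,0,0],[2,0,11,0,0.07,0,0]]]' | grep -E "ee_p|ft"; python3 -m inch '[[[1.2,0,5.5,0,0.035,0,0],[2.6,0,11,0,0.07,0,0],[2.6,0,11,0,0.07,0,0]]]'| grep -E "ee_p|ft|ori"; python3 -c "
from h import *
print(status.get_obs()['moment'])
for phi in (8,12,15,18,20): print(phi,lever(phi)[0].round(1));delta(lever(phi)[0],YAW,-phi)"
```

```text
ee_pos: [465.2, -45.7, 94.3]
ft_force: [-0.5, -3.3, 0.9]
ee_pos: [465.6, -42.9, 83.4]
orientation: [-2.259, -2.043, -0.158]
ft_force: [-2.2, -9.0, 0.3]
[-1.17730641  0.20078117  0.24242822]
8 [465.  -42.6  82.4]
shift [0.2, -0.6, 1.0] turn [0.0015, 0.0016, 0.0009]
12 [465.4 -39.   71.7]
shift [2.3, -0.6, 12.1] turn [0.0014, 0.0715, 0.0009]
15 [465.7 -35.7  64.1]
shift [4.5, -0.6, 20.1] turn [0.0014, 0.1238, 0.001]
18 [466.1 -31.8  56.7]
shift [7.4, -0.6, 28.0] turn [0.0014, 0.1762, 0.001]
20 [466.4 -28.9  52. ]
shift [9.6, -0.6, 33.0] turn [0.0014, 0.2111, 0.001]
```

```bash
python3 -m inch '[[[-0.5,0,4,0,0.024,0,0],[0,0,8,0,0.048,0,0],[0.5,0,12,0,0.072,0,0],[0.5,0,12,0,0.072,0,0]]]' | grep -E "ee_p|ft";  python3 -c "
from h import *
import pickle
print(status.get_obs()['moment'])
pickle.dump({n:cam(n) for n in('scene','top')},open('d5.pkl','wb'))
for phi in (12,15,18,20): print(phi,lever(phi)[0].round(1));delta(lever(phi)[0],YAW,-phi)
A=pickle.load(open('d4.pkl','rb'));B=pickle.load(open('d5.pkl','rb'))
for n in('scene','top'):
    a=cv2.cvtColor(A[n][0],cv2.COLOR_RGB2GRAY).astype(np.float32);b=cv2.cvtColor(B[n][0],cv2.COLOR_RGB2GRAY).astype(np.float32)
    y0,y1,x0,x1=((355,400,300,400) if n=='scene' else (180,290,180,220))
    y0,y1,x0,x1=((265,345,290,400) if n=='scene' else (180,290,215,260))
    print(n,cv2.phaseCorrelate(a[y0:y1,x0:x1],b[y0:y1,x0:x1]))
"
```

```text
ee_pos: [466.0, -40.3, 71.8]
ft_force: [-2.1, -5.1, 1.5]
[-0.61294947  0.11447151  0.1929485 ]
12 [465.4 -39.   71.7]
shift [1.1, -0.7, 0.4] turn [0.0016, -0.0001, 0.0015]
15 [465.7 -35.7  64.1]
shift [2.8, -0.7, 8.6] turn [0.0016, 0.0522, 0.0015]
18 [466.1 -31.8  56.7]
shift [5.1, -0.8, 16.6] turn [0.0015, 0.1046, 0.0015]
20 [466.4 -28.9  52. ]
shift [7.0, -0.8, 21.8] turn [0.0015, 0.1395, 0.0016]
scene ((0.2390914077718307, -0.8785713759913776), 0.7198887793223063)
top ((-0.037428096177805514, -0.506763033929964), 0.7671042509432192)
```

```bash
cat >> h.py <<'E'
def tilt(new,old='d4.pkl'):
    import pickle
    A=pickle.load(open(old,'rb'))['scene']; B=new
    g=[cv2.GaussianBlur(cv2.cvtColor(q[0],cv2.COLOR_RGB2GRAY),(3,3),0) for q in(A,B)]
    u=np.array([.1,.995,0]); e=np.array([.995,-.1,0])
    M=np.array([481,144.5,147.]); M=M+e*80   # about edge middle, top
    m=np.zeros_like(g[0]); poly=proj(*A[1:],[M+e*168-u*2,M+e*20-u*2,M+e*20+u*100,M+e*168+u*100]).astype(int); cv2.fillPoly(m,[poly],255)
    p=cv2.goodFeaturesToTrack(g[0],40,.02,4,mask=m); q,st_,er=cv2.calcOpticalFlowPyrLK(g[0],g[1],p,None,winSize=(11,11))
    p=p[:,0];q=q[:,0]; ok=st_[:,0]>0; P=ray(*A[1:],p,147); out=[]
    for pi,qi,Pi,k in zip(p,q,P,ok):
        if not k: continue
        d=260-(Pi-M)@u; Q=Pi+np.array([0,0,.05*d])+u*0.05*(-20); ex=(proj(*A[1:],[Q])-proj(*A[1:],[Pi]))[0]
        out.append(.05*((qi-pi)@ex)/(ex@ex))
    print('tilt median',np.median(out).round(4),np.percentile(out,[25,75]).round(4),len(out))
E
python3 -c "
from h import *
import pickle
tilt(pickle.load(open('d5.pkl','rb'))['scene'])"
```

```text
tilt median 0.0355 [0.0348 0.0363] 3
```

The tilt tracks the prediction: 0.0355 measured against 0.0354 planned. On to about 0.062.

```bash
python3 -m inch '[[[1,0,4,0,0.026,0,0],[2,0,8.5,0,0.052,0,0],[3.2,0,12.6,0,0.08,0,0],[4.7,0,17.5,0,0.11,0,0],[4.7,0,17.5,0,0.11,0,0]]]' | grep -E "ee_p|ft";  python3 -c "
from h import *
st(); tilt(cam('scene'))
p,h,L=lever(18.5); print(p,L);delta(p,YAW,-18.5)"
```

```text
ee_pos: [466.9, -32.3, 55.4]
ft_force: [-1.6, -6.7, 0.4]
{'t': 17.9, 'qpos': [-0.308, 0.502, 2.053, 0.49, 0.714, -0.601], 'ee_pos': [466.927, -32.269, 55.408], 'orientation': [-2.157, -1.951, -0.35], 'ft_force': [-1.641, -6.7, 0.376], 'moment': [-1.059, 0.094, 0.137], 'grasp_force': 30.003, 'width': 27.558}
tilt median 0.0548 [0.053  0.0553] 3
[466.21340229 -31.07134209  55.51109787] 59.90323616308938
shift [1.2, -0.8, 0.3] turn [0.0016, 0.0036, 0.0014]
```

```bash
python3 -m inch '[[[1,0,3,0,0.022,0,0],[2.2,0,6.3,0,0.044,0,0],[2.2,0,6.3,0,0.044,0,0]]]' | grep -E "ee_p|ft";  python3 -c "
from h import *
tilt(cam('scene'))"; python3 -m inch '[[[0,0,0,0,0,0,45],[0,0,0,0,0,0,50],[0,0,0,0,0,0,55],[0,0,0,0,0,0,60]]]'; python3 -c "
from h import *
tilt(cam('scene'))"
```

```text
ee_pos: [467.6, -28.6, 50.2]
ft_force: [-3.0, -9.0, 1.9]
tilt median 0.0627 [0.0615 0.063 ] 3
t: 18.7
ee_pos: [466.6, -26.7, 50.0]
orientation: [-2.129, -1.925, -0.395]
ft_force: [0.1, 0.1, -0.1]
width: 51.3
grasp_force: 0.0
tilt median 0.0574 [0.057  0.0621] 3
```

```bash
python3 -m inch '[[[0,0,-20,0,0,0,60],[0,0,-60,0,0,0,60],[0,0,-100,0,0,0,60],[0,0,-100,0,0,0,60]]]' | grep -E "ee_p|ft"; python3 -c "
from h import *
import pickle
tilt(cam('scene'))
W=pickle.load(open('d4.pkl','rb'))['wrist']
# pose at d4 frame
n=ray(*W[1:],[(588,37.6)],5)[0];t=ray(*W[1:],[(552,176)],8)[0];print(n.round(1),t.round(1),np.linalg.norm(n-t))
delta([670,-86,180],80,0)"
```

```text
ee_pos: [465.7, -64.7, 147.1]
ft_force: [0.6, 0.2, -1.1]
tilt median 0.0575 [0.057  0.0609] 3
[689.1  17.2   5. ] [670.6 -91.4   8. ] 110.16439540509866
shift [10.9, 207.0, -32.0] turn [-0.0082, -0.3648, 0.0725]
```

```bash
python3 -m inch '[[[0,0,-40,0,-0.1,0,60],[3,50,-40,-0.002,-0.2,0.02,50],[6,100,-40,-0.004,-0.3,0.04,50],[9,150,-34,-0.008,-0.365,0.073,50],[11,207,-32,-0.008,-0.365,0.073,50],[11,207,-32,-0.008,-0.365,0.073,50],[11,207,-32,-0.008,-0.365,0.073,50]]]' | grep -E "ee_p|ft"
python3 - <<'E'
from h import *
W=cam('wrist'); f=W[0]; st(); save('w6.png',f)
hsv=cv2.cvtColor(f,cv2.COLOR_RGB2HSV); pr=proj(*W[1:],[[680,-37,4]])[0]; print('expect',pr)
x0,y0=int(pr[0])-60,max(0,int(pr[1])-130); sub=f[y0:y0+300,x0:x0+120].astype(int)
print(sub[130,::6].tolist())
m=((sub[...,0]-sub[...,2])>90).astype(np.uint8); n,l,s,_=cv2.connectedComponentsWithStats(m); i=1+s[1:,4].argmax()
rc=cv2.boxPoints(cv2.minAreaRect(cv2.findContours((l==i).astype(np.uint8),0,1)[0][0]))+[x0,y0]
P=ray(*W[1:],rc,8); print(s[i],P[:,:2].round(1).tolist(),np.linalg.norm(np.diff(P[:3],axis=0),axis=1))
delta([671.8,-84.5,0],80.3)
E
```

```text
ee_pos: [668.4, -83.7, 174.5]
ft_force: [0.1, -0.7, -0.2]
{'t': 19.95, 'qpos': [-0.144, 0.536, 1.537, 0.002, 1.077, 0.029], 'ee_pos': [667.054, -84.081, 174.87], 'orientation': [-2.399, -2.016, 0.008], 'ft_force': [0.259, -0.35, 0.071], 'moment': [-0.007, -0.055, 0.047], 'grasp_force': 0.0, 'width': 44.127}
expect [322.68929461 180.27343908]
[[136, 116, 90], [136, 118, 91], [136, 116, 91], [135, 115, 90], [135, 115, 91], [136, 116, 91], [135, 116, 90], [135, 115, 90], [143, 107, 63], [148, 108, 64], [160, 119, 71], [164, 122, 70], [143, 105, 63], [133, 114, 89], [135, 115, 91], [134, 116, 91], [132, 113, 89], [135, 116, 92], [133, 115, 90], [132, 113, 88]]
[  47   73   29  114 1825] [[656.7, -88.8], [677.2, 17.5], [702.2, 12.8], [683.8, -93.8]] [108.28751087  25.49298122]
shift [0.2, 6.3, 174.8] turn [-0.0091, -0.0012, -0.004]
```

```bash
python3 -m inch '[[[0,3,50,-0.009,0,0,50],[0,6,100,-0.009,0,0,50],[0,6,150,-0.009,0,0,50],[0,6,170,-0.009,0,0,50],[0,6,178,-0.009,0,0,50],[0,6,178,-0.009,0,0,50]]]' | grep -E "ee_p|ft|width"; python3 -m inch '[[[0,0,1.5,0,0,0,50],[0,0,3,0,0,0,50],[0,0,3,0,0,0,50]]]' | grep -E "ee_p|ft"; python3 -m inch '[[[0,0,1,0,0,0,50],[0,0,2,0,0,0,50],[0,0,2,0,0,0,50]]]' | grep -E "ee_p|ft"
```

```text
ee_pos: [671.8, -85.5, -1.6]
ft_force: [0.5, -0.5, 0.3]
width: 43.8
ee_pos: [674.5, -85.5, -2.5]
ft_force: [0.3, -1.0, 0.1]
ee_pos: [673.6, -85.3, -5.9]
ft_force: [0.7, -0.7, 0.1]
```

```bash
python3 -m inch '[[[0,0,1,0,0,0,50],[0,0,2,0,0,0,50],[0,0,2,0,0,0,50]]]' | grep -E "ee_p|ft"; python3 -m inch '[[[0,0,0,0,0,0,0],[0,0,0,0,0,0,0],[0,0,0,0,0,0,0],[0,0,0,0,0,0,0]]]' | grep -E "ee_p|ft|width|grasp"
```

```text
ee_pos: [673.5, -85.3, -8.2]
ft_force: [-0.8, -0.4, -0.4]
ee_pos: [673.7, -85.4, -7.9]
ft_force: [0.3, 0.5, -0.2]
width: 27.2
grasp_force: 29.9
```

```bash
cat >> h.py <<'E'
def shim(inn,h,pitch=1.7,along=95,lx=104,zb=-8.0):
    n=np.array([481,144.7,0])+along*np.array([U[1],-U[0],0])+inn*U+np.array([0,0,h])
    return n-Rt(YAW,pitch).apply([lx,0,zb])
E
python3 -m inch '[[[0,0,-20,0,0,0,0],[0,0,-60,0,0,0,0],[0,0,-110,0,0,0,0],[0,0,-150,0,0,0,0],[0,0,-150,0,0,0,0]]]' | grep -E "ee_p|ft|width|grasp"; python3 -c "
from h import *
tilt(cam('scene')); st()
p=shim(-25,135); print(p); delta(p,YAW,1.7); print(shim(88,127.8),shim(-25,128)); delta(shim(0,128),YAW,1.7,frm=(p,YAW,1.7))"
```

```text
ee_pos: [677.5, -86.0, 150.7]
ft_force: [0.2, -0.8, -0.2]
width: 27.7
grasp_force: 29.9
tilt median 0.0332 [0.0073 0.0469] 3
{'t': 22.4, 'qpos': [-0.144, 0.57, 1.55, 0.001, 1.01, 0.029], 'ee_pos': [675.578, -85.787, 147.292], 'orientation': [2.4, 2.015, 0.013], 'ft_force': [0.416, -0.022, 0.067], 'moment': [-0.055, -0.004, 0.052], 'grasp_force': 29.892, 'width': 27.224}
[562.45804712   6.56946555 130.0888105 ]
shift [71.4, -127.6, 15.8] turn [0.0108, -0.0304, -0.0729]
[573.8774087  118.99098565 122.8888105 ] [562.45804712   6.56946555 123.0888105 ]
shift [25.2, -0.0, 6.3] turn [0.0, 0.0, 0.0]
```

```bash
python3 -m inch '[[[20,-40,4,0.01,-0.03,-0.03,0],[40,-80,8,0.01,-0.03,-0.06,0],[60,-115,12,0.01,-0.03,-0.073,0],[71,-128,16,0.01,-0.03,-0.073,0],[71,-128,16,0.01,-0.03,-0.073,0],[71,-128,16,0.01,-0.03,-0.073,0]]]' | grep -E "ee_p|ft|width|grasp"
python3 - <<'E'
from h import *
import pickle
D={n:cam(n) for n in('scene','top','wrist')}; pickle.dump(D,open('d7.pkl','wb')); tilt(D['scene']); st()
delta(shim(0,128),YAW,1.7); delta(shim(88,128),YAW,1.7)
g=D['scene'][0]; o=pickle.load(open('d4.pkl','rb'))['scene'][0]
a=cv2.resize(g[190:320,250:430],(540,390),interpolation=cv2.INTER_CUBIC)
w=cv2.resize(D['wrist'][0][:240],(256,96*1)); t=cv2.resize(D['top'][0][180:310,250:335],(255,390),interpolation=cv2.INTER_CUBIC)
ww=cv2.resize(D['wrist'][0][0:200,160:480],(320,200)); oo=cv2.resize(o[230:310,260:360],(250,200)); nn=cv2.resize(g[230:310,260:360],(225,200))
im=np.vstack([np.hstack([a,t]),np.hstack([ww,oo,nn])]); save('p7.png',im); print(im.shape)
E
```

```text
ee_pos: [560.6, 6.5, 125.7]
ft_force: [0.3, -0.4, 0.5]
width: 27.5
grasp_force: 29.9
tilt median 0.057 [0.0558 0.0608] 3
{'t': 23.15, 'qpos': [0.005, 0.45, 1.826, -0.037, 0.874, 0.131], 'ee_pos': [560.881, 5.868, 125.773], 'orientation': [2.321, 2.095, -0.04], 'ft_force': [1.282, -0.323, 0.584], 'moment': [0.012, -0.103, 0.019], 'grasp_force': 29.892, 'width': 27.634}
shift [25.9, 1.5, 1.9] turn [-0.006, -0.0008, -0.0007]
shift [113.9, 1.4, -0.6] turn [-0.006, -0.0008, -0.0007]
(590, 795, 3)
```

View pics/p7.png

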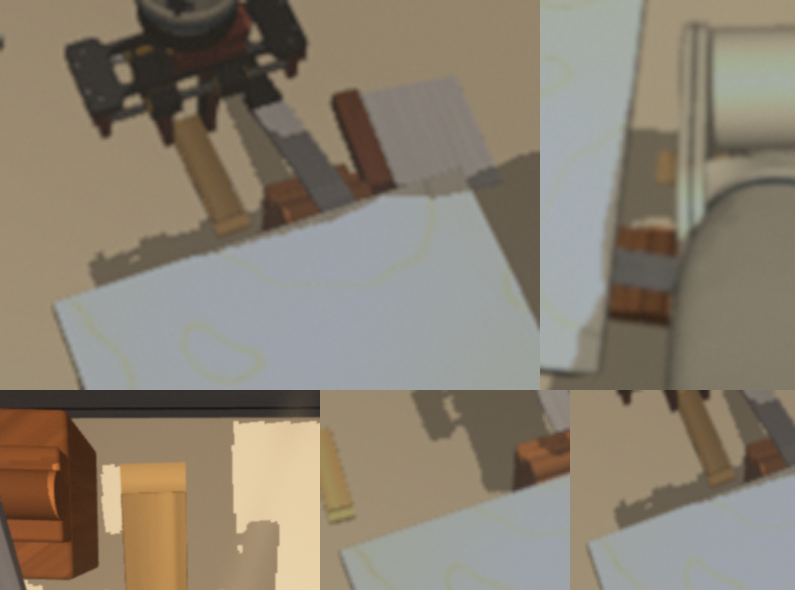

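The shim is held straight at wrist (313,73), its nose about 25 mm short of the edge. The bar holds the marble at 0.057, clear of the shim's path. I'll check the nose position from the wrist image.

Run:
```python
from h import *
import pickle
W=pickle.load(open('d7.pkl','rb'))['wrist']; f=W[0].astype(int)
o=status.get_obs(); A=R.from_rotvec(o['orientation']); p=np.array(o['ee_pos']); nb=p+A.apply([104,0,-8.]); nt=p+A.apply([104,0,-13.]); print('nose bot',nb.round(1),'in',(nb-[481,144.7,0])@U)
print('proj nose top',proj(*W[1:],[nt]).round(1), 'ray',ray(*W[1:],[(313.5,73)],nt[2])[0].round(1))
col=f[:60,330].sum(1); print(col.tolist())
for z in(142,160): print(z,proj(*W[1:],[np.array([575.5,135.2,z])]).round(1))
```

```text
nose bot [571.5 109.5 130.8] in -25.860937851192002
proj nose top [[315.5  72.3]] ray [570.7 109.4 135.8]
[150, 150, 154, 149, 147, 146, 145, 150, 154, 149, 153, 150, 147, 147, 153, 149, 146, 105, 77, 107, 136, 152, 152, 147, 145, 149, 161, 222, 321, 365, 377, 379, 377, 380, 375, 380, 379, 378, 379, 379, 381, 383, 378, 381, 375, 380, 378, 380, 378, 381, 382, 381, 384, 385, 379, 383, 382, 382, 377, 376]
142 [[318.4  -4.1]]
160 [[318.  -26.6]]
```

```bash
python3 -m inch '[[[10,0.5,1,-0.006,0,0,0],[20,1,1.7,-0.006,0,0,0],[30,1.4,1.8,-0.006,0,0,0],[40,1.4,1.5,-0.006,0,0,0],[50,1.4,1.2,-0.006,0,0,0],[58,1.4,1,-0.006,0,0,0],[58,1.4,1,-0.006,0,0,0]]]' | grep -E "ee_p|ft"; python3 -c "
from h import *
delta(shim(88,128),YAW,1.7)
o=status.get_obs(); A=R.from_rotvec(o['orientation']); p=np.array(o['ee_pos']); print(p+A.apply([104,0,-8.]),A.apply([1,0,0]))"
```

```text
ee_pos: [566.8, 65.4, 123.0]
ft_force: [0.3, -0.4, -0.4]
shift [54.0, 1.8, -1.6] turn [-0.0009, -0.0009, 0.0017]
[577.11491916 169.08054899 128.00476944] [ 0.09928613  0.99464351 -0.02874985]
```

```bash
python3 -m inch '[[[8,0.5,-0.2,0,0,0,0],[16,1,-0.5,0,0,0,0],[22,1,-0.7,0,0,0,0],[22,1,-0.7,0,0,0,0]]]' | grep -E "ee_p|ft";  python3 -m inch '[[[8,0,-0.2,0,0,0,0],[16,0,-0.5,0,0,0,0],[16,0,-0.5,0,0,0,0]]]' | grep -E "ee_p|ft"; python3 -m inch '[[[6,0,-0.2,0,0,0,0],[12,0,-0.3,0,0,0,0],[12,0,-0.3,0,0,0,0]]]' | grep -E "ee_p|ft"; python3 -c "
from h import *
delta(shim(88,128),YAW,1.7);tilt(cam('scene'));print(status.get_obs()['moment'])"
```

```text
ee_pos: [570.0, 86.7, 123.0]
ft_force: [0.3, 0.6, -0.9]
ee_pos: [571.6, 102.8, 123.1]
ft_force: [0.7, -1.1, -0.2]
ee_pos: [572.8, 114.6, 123.0]
ft_force: [0.4, 0.1, 0.3]
shift [4.5, 0.7, -0.2] turn [-0.001, -0.0009, 0.0009]
tilt median 0.0615 [0.0608 0.2308] 3
[-0.04675402 -0.04638533  0.02650404]
```

```bash
python3 -m inch '[[[5,0.5,0,0,0,0,0],[5,0.5,1.5,0,0.012,0,0],[5,0.5,3.4,0,0.03,0,0],[5,0.5,3.4,0,0.03,0,0]]]' | grep -E "ee_p|ft"; python3 -m inch '[[[0,0,0,0,0,0,40],[0,0,0,0,0,0,45],[0,0,0,0,0,0,45]]]' | grep -E "ee_p|ft|width"
```

```text
ee_pos: [573.3, 118.2, 119.1]
ft_force: [-0.7, 0.0, -0.5]
ee_pos: [573.7, 118.6, 119.6]
ft_force: [-0.1, 0.9, -0.5]
width: 39.2
```

```bash
python3 -m inch '[[[-5,0,-15,0,0,0,45],[-20,0,-50,0,0,0,45],[-50,0,-75,0,0,0,50],[-80,0,-80,0,0,0,55],[-80,0,-80,0,0,0,55]]]' | grep -E "ee_p|ft|width"
python3 - <<'E'
from h import *
import pickle
W=cam('wrist'); S=cam('scene'); tilt(S); pickle.dump(W,open('d8.pkl','wb'))
f=W[0].astype(int); t=np.array([481,144.7,0])+95*np.array([U[1],-U[0],0])-15*U; pr=proj(*W[1:],[[t[0],t[1],135]])[0]; print('expected',t,pr)
v,u=int(pr[1]),int(pr[0]); m=((f[...,0]-f[...,2])>75).astype(np.uint8)
m[:max(v-60,0)]=0; m[v+70:]=0; m[:,:u-45]=0; m[:,u+45:]=0
n,l,s,c=cv2.connectedComponentsWithStats(m); i=1+s[1:,4].argmax(); x,y,w,h,a=s[i]; print(s[i]); print('corners',ray(*W[1:],[(x,y),(x+w,y),(x,y+h),(x+w,y+h)],135)[:,:2].round(1).tolist())
A=Rt(YAW,-20.6); q=np.array([466.6,-26.7,50.0]); print(A.as_rotvec())
p=q-A.apply([0,0,100]); print(p); delta(p,YAW,-20.6)
E
```

```text
ee_pos: [566.4, 36.3, 202.1]
ft_force: [0.1, 0.4, -0.1]
width: 47.7
tilt median 0.0585 [0.0582 0.0884] 3
expected [573.99782288 120.17644114   0.        ] [315.18799962 134.13199396]
[ 297  109   39   39 1452]
corners [[563.8, 137.0], [589.2, 134.4], [560.9, 112.6], [587.0, 109.9]]
[-2.13336335 -1.92764171 -0.38769783]
[463.04441858 -61.70404686 143.60595357]
shift [-110.3, -91.9, 56.6] turn [0.0002, 0.358, -0.0013]
```

```bash
python3 -m inch '[[[-40,-30,0,0,0.1,0,60],[-80,-60,10,0,0.2,0,60],[-110,-92,30,0,0.3,0,60],[-110,-92,57,0,0.358,-0.001,60],[-110,-92,57,0,0.358,-0.001,60],[-110,-92,57,0,0.358,-0.001,60]]]' | grep -E "ee_p|ft|width"; python3 -c "
from h import *
st(); delta([466.8,-27.5,50.0],YAW,-20.6)"
```

```text
ee_pos: [463.2, -60.7, 142.3]
ft_force: [0.4, -0.4, 0.8]
width: 52.7
{'t': 26.8, 'qpos': [-0.389, 0.357, 2.0, 0.429, 0.939, -0.571], 'ee_pos': [463.2, -60.738, 142.269], 'orientation': [-2.132, -1.928, -0.384], 'ft_force': [0.369, -0.384, 0.806], 'moment': [-0.185, -0.094, -0.02], 'grasp_force': 0.0, 'width': 52.679}
shift [-1.1, 0.5, 98.1] turn [-0.003, 0.001, -0.0]
```

```bash
python3 -m inch '[[[-1,0.5,40,0,0,0,60],[-1,0.5,75,0,0,0,60],[-1,0.5,92,0,0,0,60],[-1,0.5,97,0,0,0,60],[-1,0.5,97,0,0,0,60]]]' | grep -E "ee_p|ft|width"; python3 -m inch '[[[0,0,0,0,0,0,0],[0,0,0,0,0,0,0],[0,0,0,0,0,0,0],[0,0,0,0,0,0,0],[0,0,0,0,0,0,0],[0,0,0,0,0,0,0]]]' | grep -E "ee_p|ft|width|grasp"; python3 -c "
from h import *
st()
for phi in (19,16,13,10,7,4,0): print(phi,lever(phi)[0].round(1));delta(lever(phi)[0],YAW,-phi)"
```

```text
ee_pos: [467.7, -26.9, 51.8]
ft_force: [-0.3, -0.1, 0.6]
width: 52.6
ee_pos: [467.2, -28.6, 51.9]
ft_force: [-1.3, -0.6, 7.0]
width: 27.6
grasp_force: 30.0
{'t': 27.9, 'qpos': [-0.324, 0.519, 2.05, 0.539, 0.73, -0.658], 'ee_pos': [467.221, -28.567, 51.869], 'orientation': [-2.133, -1.929, -0.387], 'ft_force': [-1.272, -0.55, 7.041], 'moment': [-0.011, -0.062, 0.16], 'grasp_force': 30.004, 'width': 27.621}
19 [466.3 -30.4  54.3]
shift [-0.9, -0.8, -3.0] turn [-0.0001, -0.0274, 0.0011]
16 [465.9 -34.4  61.6]
shift [-2.2, -0.8, -11.2] turn [-0.0001, -0.0798, 0.0011]
13 [465.5 -38.   69.2]
shift [-2.8, -0.8, -19.5] turn [-0.0001, -0.1321, 0.0011]
10 [465.2 -40.9  77. ]
shift [-2.9, -0.8, -27.9] turn [-0.0, -0.1845, 0.0011]
7 [465.  -43.3  85.1]
shift [-2.3, -0.8, -36.4] turn [-0.0, -0.2369, 0.0011]
4 [464.8 -45.2  93.4]
shift [-1.1, -0.8, -44.7] turn [0.0, -0.2892, 0.0011]
0 [464.6 -46.7 104.6]
shift [1.4, -0.8, -55.8] turn [0.0001, -0.359, 0.0011]
```

```bash
python3 -m inch '[[[-0.5,0,-1.4,0,-0.009,0,0],[-1,0,-2.8,0,-0.018,0,0],[-1.5,0,-4.2,0,-0.028,0,0],[-2,0,-5.6,0,-0.038,0,0],[-2.3,0,-7,0,-0.048,0,0],[-2.5,0,-8.4,0,-0.058,0,0],[-2.8,0,-9.8,0,-0.068,0,0],[-3,0,-11.2,0,-0.079,0,0],[-3.1,0,-12.5,0,-0.088,0,0],[-3.2,0,-13.9,0,-0.097,0,0],[-3.4,0,-15.3,0,-0.105,0,0],[-3.5,0,-16.7,0,-0.114,0,0],[-3.6,0,-18,0,-0.123,0,0],[-3.7,0,-19.5,0,-0.132,0,0],[-3.7,0,-19.5,0,-0.132,0,0]]]' | grep -E "ee_p|ft|width"; python3 -c "
from h import *
S=cam('scene');tilt(S);st()"
```

```text
ee_pos: [465.7, -38.6, 68.3]
ft_force: [-1.2, -7.3, -4.3]
width: 28.2
tilt median 0.037 [0.0366 0.0372] 3
{'t': 29.45, 'qpos': [-0.261, 0.457, 2.054, 0.351, 0.699, -0.439], 'ee_pos': [465.706, -38.592, 68.256], 'orientation': [-2.209, -1.999, -0.25], 'ft_force': [-0.393, -6.23, -3.17], 'moment': [-0.993, 0.124, 0.089], 'grasp_force': 29.983, 'width': 27.977}
```

```bash
python3 -m inch '[[[-0.4,0,-1.5,0,-0.009,0,0],[-0.4,0,-3,0,-0.018,0,0],[-0.4,0,-4.4,0,-0.027,0,0],[-0.4,0,-5.8,0,-0.036,0,0],[-0.3,0,-8,0,-0.052,0,0],[-0.3,0,-8,0,-0.052,0,0]]]' | grep -E "ee_p|ft|width"; python3 -c "
from h import *
S=cam('scene');tilt(S);st()"
```

```text
ee_pos: [465.4, -39.9, 76.1]
ft_force: [0.0, -0.2, -7.2]
width: 27.5
tilt median 0.0325 [0.0317 0.0379] 3
{'t': 30.1, 'qpos': [-0.23, 0.434, 2.054, 0.273, 0.696, -0.344], 'ee_pos': [465.39, -39.97, 76.008], 'orientation': [-2.237, -2.024, -0.195], 'ft_force': [-0.239, -0.793, -7.039], 'moment': [-0.062, -0.089, 0.002], 'grasp_force': 29.975, 'width': 27.862}
```

```bash
cat > t2.py <<'E'
from h import *
import pickle
def t2(B,old='d0.pkl'):
    A=pickle.load(open(old,'rb'))['scene']
    g=[cv2.cvtColor(q[0],cv2.COLOR_RGB2GRAY) for q in(A,B)]
    u=np.array([.1,.995,0]); e=np.array([.995,-.1,0]); M=np.array([481,144.5,147.])+e*80
    m=np.zeros_like(g[0]); cv2.fillPoly(m,[proj(*A[1:],[M+e*175-u*5,M-e*172-u*5,M-e*172+u*200,M+e*175+u*200]).astype(int)],255)
    p=cv2.goodFeaturesToTrack(g[0],80,.004,5,mask=m)
    q,s1,_=cv2.calcOpticalFlowPyrLK(g[0],g[1],p,None,winSize=(15,15)); r,s2,_=cv2.calcOpticalFlowPyrLK(g[1],g[0],q,None,winSize=(15,15))
    out=[]
    for pi,qi,ri in zip(p[:,0],q[:,0],r[:,0]):
        if np.linalg.norm(pi-ri)>.3: continue
        P=ray(*A[1:],[pi],147)[0]; d=260-(P-M)@u; Q=P+np.array([0,0,.05*d])-u; ex=(proj(*A[1:],[Q])-proj(*A[1:],[P]))[0]
        t=.05*((qi-pi)@ex)/(ex@ex); perp=np.linalg.norm((qi-pi)-t/.05*ex)
        if perp<.6 and np.linalg.norm(ex)>1: out.append((t,d,np.linalg.norm(ex)))
    o=np.array(out); print(len(o),'median',np.median(o[:,0]).round(4),np.sort(o[:,0]).round(3).tolist())
if __name__=='__main__':
    for n in('d4.pkl','d5.pkl','d7.pkl'): t2(pickle.load(open(n,'rb'))['scene'])
    S=cam('scene'); t2(S); pickle.dump({'scene':S},open('d9.pkl','wb'))
E
python3 t2.py
```

```text
16 median -0.0015 [-0.006, -0.004, -0.004, -0.003, -0.003, -0.003, -0.003, -0.002, -0.001, -0.001, -0.0, 0.002, 0.002, 0.003, 0.004, 0.004]
11 median 0.0313 [-0.02, -0.015, 0.01, 0.021, 0.028, 0.031, 0.033, 0.037, 0.038, 0.039, 0.041]
4 median 0.0411 [-0.018, 0.034, 0.049, 0.053]
11 median 0.024 [-0.018, -0.012, 0.009, 0.021, 0.021, 0.024, 0.025, 0.027, 0.028, 0.032, 0.036]
```

```bash
cat > t3.py <<'E'
from h import *
import pickle
from scipy.ndimage import map_coordinates as mc
def cross(Fr,p,ex):
    n=ex/np.linalg.norm(ex); s=np.arange(-7,10,.25); f=Fr[0].astype(float)
    X=p[0]+s*n[0];Y=p[1]+s*n[1]; ch=[mc(f[...,k],[Y,X],order=1) for k in(0,2)]
    r=cv2.GaussianBlur((ch[1]/np.maximum(ch[0],5)).reshape(1,-1),(9,1),0).ravel(); lo,hi=r[-8:].mean(),r[:8].mean()
    h=(lo+hi)/2; k=np.where((r[:-1]-h)*(r[1:]-h)<=0)[0]
    return s[k[-1]] if len(k) and abs(hi-lo)>.15 else np.nan
def t3(B):
    A=pickle.load(open('d4.pkl','rb'))['scene']; u=np.array([.1,.995,0]); e=np.array([.995,-.1,0]); M=np.array([481,144.5,147.])+e*80; o=[];al=[]
    for a in np.arange(-20,165,6):
        P=M+e*a; p=proj(*A[1:],[P])[0]; ex=proj(*A[1:],[P+np.array([0,0,13.])-u])[0]-p
        c0,c1=cross(A,p,ex),cross(B,p,ex); o.append(.05*(c1-c0)/np.linalg.norm(ex))
    o=np.array(o); print('edge tilt median',np.nanmedian(o).round(4),np.isfinite(o).sum(),np.nanpercentile(o,[20,80]).round(4))
if __name__=='__main__':
    for n in('d0.pkl','d5.pkl','d7.pkl','d9.pkl'): t3(pickle.load(open(n,'rb'))['scene'])
E
python3 t3.py
```

```text
edge tilt median 0.0 30 [0. 0.]
edge tilt median 0.0329 30 [0.0325 0.0331]
edge tilt median 0.0535 30 [0.044  0.0578]
edge tilt median 0.0288 30 [0.0246 0.0328]
```

```bash
sed -i 's/return s\[k\[-1\]\] if/k0=k[-1] if len(k) else 0\n    return s[k0]+.25*(r[k0]-h)\/(r[k0]-r[k0+1]+1e-9) if/' t3.py; python3 -c "
from h import *
for phi in (7,4,0): delta(lever(phi)[0],YAW,-phi)"; python3 -m inch '[[[0,0,-3,0,-0.018,0,0],[0,0,-6,0,-0.036,0,0],[0,0,-9,0,-0.053,0,0],[0,0,-9,0,-0.053,0,0]]]' | grep -E "ee_p|ft|width"; python3 -c "
from h import *
import pickle
from t3 import t3
for n in('d0.pkl','d5.pkl','d7.pkl','d9.pkl'): t3(pickle.load(open(n,'rb'))['scene'])
S=cam('scene');t3(S);tilt(S);pickle.dump({'scene':S,'top':cam('top')},open('d10.pkl','wb'));print(status.get_obs()['moment'])"
```

```text
shift [-1.7, -0.1, -9.6] turn [-0.0015, -0.0534, 0.0013]
shift [-2.1, -0.1, -18.1] turn [-0.0014, -0.1058, 0.0014]
shift [-1.6, -0.1, -29.4] turn [-0.0014, -0.1756, 0.0014]
ee_pos: [465.3, -41.7, 84.8]
ft_force: [-0.0, 0.8, -7.8]
width: 27.8
edge tilt median -0.0001 30 [-0.0005  0.0005]
edge tilt median 0.0327 30 [0.0322 0.0333]
edge tilt median 0.0552 30 [0.0435 0.0573]
edge tilt median 0.0291 30 [0.0272 0.0309]
edge tilt median 0.0296 30 [0.0264 0.0308]
tilt median 0.0303 [0.0298 0.0312] 3
[-0.22922878 -0.01658687  0.00467395]
```

```bash
sed -i 's/13.\])-u\]/13.])+u]/' t3.py; sed -i 's/u\*0.05\*(-20)/u*0.05*20/' h.py; python3 -c "
from h import *
import pickle
from t3 import t3
for n in('d5.pkl','d7.pkl','d9.pkl','d10.pkl'): t3(pickle.load(open(n,'rb'))['scene']);tilt(pickle.load(open(n,'rb'))['scene'])
"
```

```text
edge tilt median 0.0445 30 [0.0438 0.0457]
tilt median 0.0494 [0.0484 0.0495] 3
edge tilt median 0.0737 30 [0.055  0.0788]
tilt median 0.0764 [0.0745 0.0848] 3
edge tilt median 0.04 30 [0.038  0.0415]
tilt median 0.0403 [0.0386 0.0416] 3
edge tilt median 0.04 30 [0.0374 0.0415]
tilt median 0.0422 [0.0414 0.0424] 3
```

```bash
python3 -m inch '[[[0,0,-5,0,-0.03,0,0],[0,0,-11,0,-0.06,0,0],[0,0,-17,0,-0.09,0,0],[0,0,-23.5,0,-0.122,0,0],[0,0,-23.5,0,-0.122,0,0]]]' | grep -E "ee_p|ft|ori"; python3 -c "
from h import *
st();o=status.get_obs(); A=R.from_rotvec(o['orientation']);print(A.apply([1,0,0]))"
```

```text
ee_pos: [465.3, -44.5, 108.4]
orientation: [-2.328, -2.108, 0.0]
ft_force: [-0.2, 0.2, -8.1]
{'t': 31.15, 'qpos': [-0.121, 0.36, 2.043, 0.001, 0.739, -0.022], 'ee_pos': [465.282, -44.473, 108.354], 'orientation': [-2.328, -2.108, 0.0], 'ft_force': [-0.173, 0.151, -8.053], 'moment': [-0.02, -0.12, 0.011], 'grasp_force': 29.973, 'width': 27.902}
[9.91125548e-02 9.95076155e-01 3.82793065e-04]
```

```bash
python3 -m inch '[[[-12,0,0,0,0,0,0],[-30,0,0,0,0,0,0],[-60,0,0,0,0,0,0],[-100,0,-5,0,0,0,0],[-140,0,-20,0,0,0,0],[-140,0,-20,0,0,0,0]]]' | grep -E "ee_p|ft|ori"; python3 -c "
from h import *
import pickle
from t3 import t3
S=cam('scene');t3(S);tilt(S); pickle.dump({'scene':S,'wrist':cam('wrist')},open('d11.pkl','wb'))
delta([499.5,-254,125],104.5)"
```

```text
ee_pos: [451.9, -189.4, 129.2]
orientation: [2.332, 2.101, 0.001]
ft_force: [1.0, 0.3, -8.4]
edge tilt median 0.0397 30 [0.0381 0.0416]
tilt median 0.0435 [0.0424 0.0468] 3
shift [-62.9, 55.9, 2.6] turn [-0.0011, -0.0014, -0.3563]
```

```bash
python3 -m inch '[[[-20,18,0,0,0,-0.1,0],[-40,36,0,0,0,-0.2,0],[-63,56,0,0,0,-0.3,0],[-63,56,0,0,0,-0.356,0],[-63,56,40,0,0,-0.356,0],[-63,56,80,0,0,-0.356,0],[-63,56,105,0,0,-0.356,0],[-63,56,115,0,0,-0.356,0],[-63,56,115,0,0,-0.356,0]]]' | grep -E "ee_p|ft|ori"; python3 -m inch '[[[0,0,2,0,0,0,0],[0,0,4,0,0,0,0],[0,0,4,0,0,0,0]]]' | grep -E "ee_p|ft|ori"; python3 -c "
from h import *
print(status.get_obs()['moment'])"
```

```text
ee_pos: [499.1, -251.3, 11.2]
orientation: [-1.916, -2.484, 0.001]
ft_force: [0.1, -0.2, -8.2]
ee_pos: [501.2, -252.8, 10.0]
orientation: [1.919, 2.486, -0.0]
ft_force: [0.5, 0.2, -6.9]
[-0.0167439  -0.13281903  0.00521423]
```

```bash
python3 -m inch '[[[0,0,2,0,0,0,0],[0,0,4,0,0,0,0],[0,0,4,0,0,0,0]]]' | grep -E "ee_p|ft"; python3 -m inch '[[[0,0,2,0,0,0,0],[0,0,4,0,0,0,0],[0,0,4,0,0,0,0]]]' | grep -E "ee_p|ft"; python3 -m inch '[[[0,0,1,0,0,0,0],[0,0,2,0,0,0,0],[0,0,2,0,0,0,0]]]' | grep -E "ee_p|ft"; python3 -c "
from h import *
st()"
```

```text
ee_pos: [500.4, -252.5, 5.0]
ft_force: [0.8, 0.8, -8.7]
ee_pos: [500.4, -252.5, 0.8]
ft_force: [0.3, 0.2, -6.4]
ee_pos: [500.5, -252.5, -1.1]
ft_force: [-0.5, 0.2, -6.4]
{'t': 33.95, 'qpos': [-0.488, 0.654, 1.869, -0.001, 0.619, -0.744], 'ee_pos': [500.455, -252.464, -1.052], 'orientation': [-1.919, -2.486, 0.001], 'ft_force': [-0.488, 0.155, -6.396], 'moment': [-0.121, -0.119, 0.023], 'grasp_force': 29.991, 'width': 28.045}
```

Light contact is starting. I'll go down a little more, release slowly and back away.

```bash
python3 -m inch '[[[0,0,1,0,0,0,0],[0,0,2,0,0,0,0],[0,0,2,0,0,0,0]]]' | grep -E "ee_p|ft"; python3 -m inch '[[[0,0,1,0,0,0,0],[0,0,1.5,0,0,0,0],[0,0,1.5,0,0,0,0]]]' | grep -E "ee_p|ft";  python3 -m inch '[[[0,0,0,0,0,0,36],[0,0,0,0,0,0,42],[0,0,0,0,0,0,48],[0,0,0,0,0,0,55],[0,0,0,0,0,0,60]]]' | grep -E "ee_p|ft|width"; python3 -m inch '[[[0,0,-20,0,0,0,60],[0,0,-60,0,0,0,60],[0,0,-110,0,0,0,60],[0,0,-150,0,0,0,60],[0,0,-180,0,0,0,60],[0,0,-180,0,0,0,60]]]' | grep -E "ee_p|ft|width"
python3 - <<'E'
from h import *
import pickle
from t3 import t3
D={n:cam(n) for n in('scene','top','wrist')}; pickle.dump(D,open('d12.pkl','wb')); t3(D['scene']);tilt(D['scene'])
A=pickle.load(open('d0.pkl','rb'))
# block motion and everything-else check (top view)
a=cv2.cvtColor(A['top'][0],cv2.COLOR_RGB2GRAY).astype(np.float32);b=cv2.cvtColor(D['top'][0],cv2.COLOR_RGB2GRAY).astype(np.float32)
def pc(n,y0,y1,x0,x1):
    w=cv2.createHanningWindow((x1-x0,y1-y0),cv2.CV_32F); print(n,np.round(cv2.phaseCorrelate(a[y0:y1,x0:x1],b[y0:y1,x0:x1],w),2).tolist() if 0 else cv2.phaseCorrelate(a[y0:y1,x0:x1],b[y0:y1,x0:x1],w))
pc('block',252,294,280,314);pc('rule',175,230,405,495);pc('stick',150,180,330,385);pc('mould y',148,198,384,424);pc('bar toe',265,305,340,420);pc('scraper',300,325,290,345);pc('jar',225,265,470,512)
# bar in wrist
W=D['wrist'];f=W[0]
for v in(230,260,300):
    k=np.where(f[v,280:360].max(1)<75)[0]+280
    if len(k): print(v,k.min(),k.max(),ray(*W[1:],[(k.mean(),v)],22)[0].round(1))
# shim tail in top
T=D['top'];h=T[0][225:265,270:300].astype(int); m=(h[...,0]-h[...,2])
E
```

```text
ee_pos: [500.4, -252.5, -3.1]
ft_force: [-0.5, 1.1, -5.5]
ee_pos: [500.5, -252.5, -3.9]
ft_force: [-1.3, 2.8, 5.0]
ee_pos: [500.5, -252.6, -4.5]
ft_force: [0.1, 0.4, 0.7]
width: 51.8
ee_pos: [503.2, -253.9, 180.1]
ft_force: [-0.1, -0.9, 0.2]
width: 52.6
edge tilt median 0.0398 30 [0.0375 0.0417]
tilt median 0.0397 [0.0351 0.0403] 3
block ((0.02243410734728002, 0.5786464574662347), 0.9573503859249162)
rule ((0.2624509842753753, 0.24852602453843886), 0.5901993132520605)
stick ((-0.13890093668709724, -0.07639370188986483), 0.9806962108612061)
mould y ((0.07713146804206872, -0.11891308045934323), 0.8749701099395752)
bar toe ((1.2200733550544953, -1.1863961549292803), 0.3300545334815979)
scraper ((-0.16362931279442705, 0.24263630949328885), 0.6851470082600911)
jar ((1.664621928420555, 0.7879536436179215), 0.11619950903786554)
230 306 332 [ 502.  -251.6   22. ]
260 307 331 [ 509.7 -281.    22. ]
300 307 331 [ 520.6 -322.3   22. ]
```

Run:
```python
from h import *
import pickle
D=pickle.load(open('d12.pkl','rb')); T=D['top']; f=T[0].astype(int); A=pickle.load(open('d0.pkl','rb'))
pr=proj(*T[1:],[[574,122,135]])[0]; print(pr)
u,v=int(pr[0]),int(pr[1])
for r in range(v-7,v+8,2): print(r,(f[r,u-10:u+12,0]-f[r,u-10:u+12,2]).tolist())
print('expected tail/lip px',proj(*T[1:],[[574,111,135],[575.5,135.2,158]]).round(1).tolist())
S=D['scene'][0]; a=cv2.cvtColor(A['scene'][0],7).astype(np.float32);b=cv2.cvtColor(S,7).astype(np.float32)
w=cv2.createHanningWindow((40,44),5); print('jar scene',cv2.phaseCorrelate(a[114:158,223:263],b[114:158,223:263],w))
print('scraper',cv2.phaseCorrelate(a[214:258,360:400],b[214:258,360:400],w),'redmould',cv2.phaseCorrelate(a[126:170,328:368],b[126:170,328:368],w))
st()
```

```text
[284.30278091 232.97601855]
225 [1, 0, -4, -5, -4, 3, 23, 37, 41, 41, 41, 41, 41, 40, 42, 42, 41, 41, 41, 40, 41, 40]
227 [-6, -8, -9, -7, -5, 8, 30, 45, 46, 44, 44, 43, 42, 41, 40, 41, 41, 40, 41, 41, 41, 41]
229 [-10, -10, -10, -7, 1, 19, 48, 63, 67, 66, 66, 64, 64, 59, 50, 42, 41, 41, 41, 41, 41, 41]
231 [-10, -11, -10, -8, 2, 27, 53, 63, 66, 66, 65, 65, 65, 60, 49, 42, 41, 41, 40, 40, 41, 41]
233 [-11, -11, -10, -7, 3, 34, 59, 65, 65, 66, 66, 65, 64, 58, 47, 41, 40, 40, 41, 42, 42, 41]
235 [-10, -11, -10, -5, 9, 43, 66, 71, 71, 69, 70, 69, 68, 60, 49, 42, 41, 40, 41, 41, 40, 42]
237 [-12, -12, -9, -1, 17, 46, 66, 70, 70, 71, 70, 71, 69, 62, 50, 43, 42, 41, 41, 41, 41, 42]
239 [-12, -11, -9, -1, 13, 29, 37, 39, 42, 44, 45, 47, 48, 47, 42, 41, 41, 41, 41, 41, 41, 41]
expected tail/lip px [[288.6, 233.0], [278.6, 230.6]]
jar scene ((0.013092163946176072, 0.47552844346347456), 0.878298053211636)
scraper ((0.1637539367548868, 0.023572589405137734), 0.7074544366200765) redmould ((0.16925340729549987, 0.12756889063014043), 0.750398972829183)
{'t': 35.8, 'qpos': [-0.488, 0.377, 1.803, -0.0, 0.964, -0.744], 'ee_pos': [500.033, -252.233, 174.779], 'orientation': [-1.919, -2.485, 0.001], 'ft_force': [-0.308, 0.089, -1.028], 'moment': [0.009, -0.105, 0.002], 'grasp_force': 0.0, 'width': 52.57}
```

The shim is in place, with about 22 mm of its tail outside and the nose about 87 mm in. The bar is flat on the counter and nothing else has shifted. Handing in.

```bash
python3 -c "
from workcell import ctrl
print(ctrl.close_job())"
```

```text
the job is handed in; nothing more can be done
None
```

The job is handed in at about 36 s: the marble rests on the shim at roughly 0.04 rad, the low end of the expected 0.04–0.05. The shim's nose is about 87 mm in, the bar lies flat on the counter with the hand clear of everything, and the block shifted at most about 1.5 mm.

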